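Free the jammed sample cups and sort them by size

TASK

Some of the steel sample cups have jammed inside one another after washing. Free each jammed pair in the ejector station - slide the outer cup by its foot fully home under the lips of the bay of its size, press the ejector pad fully down and let it up, and lift the inner cup out - never pull a pair apart anywhere else. Finally stand every cup upright on the floor of the tray of its size (the widest tray for the large cups, the middle one for the medium, the narrowest for the small), and leave the bottles and the flask alone.

Things in the scene. Friction and masses are not known exactly. Their poses are not given: they have to be found in the camera images.
- cup_l1: steel cup, open top, round, origin under its foot's centre, z up its axis. LARGE: foot flange 74 mm across, 6 thick; body 58 mm across; 46 mm tall; 36 mm hole in the bottom; 0.16 kg. Starts on the worktop to the robot's right, holding cup_m1 if that is present, else empty; sprung tongues inside pinch the foot of cup_m1.
- cup_l2: steel cup, open top, round, origin under its foot's centre, z up its axis. LARGE: foot flange 74 mm across, 6 thick; body 58 mm across; 46 mm tall; 36 mm hole in the bottom; 0.16 kg. Starts on the worktop to the robot's right, holding cup_m2 if that is present, else empty; sprung tongues inside pinch the foot of cup_m2.
- cup_m3: steel cup, open top, round, origin under its foot's centre, z up its axis. MEDIUM: foot flange 52 mm across, 6 thick; body 40 mm across; 68 mm tall; 18 mm hole in the bottom; 0.09 kg. Starts on the worktop to the robot's right, holding cup_s3 if that is present, else empty; sprung tongues inside pinch the foot of cup_s3.
- cup_m1: steel cup, open top, round, origin under its foot's centre, z up its axis. MEDIUM: foot flange 52 mm across, 6 thick; body 40 mm across; 68 mm tall; 18 mm hole in the bottom; 0.09 kg. Starts jammed in cup_l1, 6 mm above its underside, upper 28 mm standing out; pulled up it brings cup_l1 along. Once ejected it rests about 14 mm above cup_l1's underside and lifts out freely. May be absent.
- cup_m2: steel cup, open top, round, origin under its foot's centre, z up its axis. MEDIUM: foot flange 52 mm across, 6 thick; body 40 mm across; 68 mm tall; 18 mm hole in the bottom; 0.09 kg. Starts jammed in cup_l2, 6 mm above its underside, upper 28 mm standing out; pulled up it brings cup_l2 along. Once ejected it rests about 14 mm above cup_l2's underside and lifts out freely. May be absent.
- cup_s3: steel cup, open top, round, origin under its foot's centre, z up its axis. SMALL: foot flange 34 mm across, 6 thick; body 26 mm across; 88 mm tall; closed bottom; 0.06 kg. Starts jammed in cup_m3, 6 mm above its underside, upper 26 mm standing out; pulled up it brings cup_m3 along. Once ejected it rests about 14 mm above cup_m3's underside and lifts out freely. May be absent.
- station: ejector station, fixed: grey block 130 mm (its x, away from the robot) by 262 mm (its y), top 28 mm above the worktop, origin at worktop level; it spans x -65 to 65, y -101 to 161 mm. Two bays open to the front (-x), large one left (+y), medium one right; press pad at the left end. Bay rails are 14 mm high above the block, stops behind the feet 12 mm.
- bay_l (a point): seat of the large bay on the block's top: a large cup fully home has its underside's centre here (within 4 mm). x axis: direction to slide in; z up. Rails begin 27 mm in front (-x); 73 mm of block lie in front of this point. Lips overhang the foot from 9 to 14 mm above the block, 63 mm apart (rails 78 mm). So set down 66 mm or more in front, slide in until the foot meets the stop.
- bay_m (a point): seat of the medium bay, used alike for a medium cup that holds a small one: lips 45 mm apart, rails 56 mm apart, beginning 27 mm in front of this point: set down 56 mm or more in front. Under each seat a plunger (25 mm large, 10 mm medium) rises through the hole of the outer cup and lifts only the inner one.
- ejector_top (a point): centre of the top of the black press pad (the ejector), 32 mm across, 87 mm above the worktop at rest; press it straight down
- ejector (a joint): travel of the press pad: 0 at rest, 0.022 m fully pressed, which frees the inner cup. Spring return, 2 to 5 N, plus up to about 10 N to shift a jammed cup. It raises the plungers of both bays by the same amount.
- tray_l: white open sorting tray, fixed on the worktop left of the robot's centre line: inside 90 mm wide (its y), 184 mm long (its x), floor 3 mm thick, walls 14 mm high in all; origin under its centre on the worktop. Of the three trays, which stand side by side in any order, it is the widest, for large cups (up to two).
- tray_m: white open sorting tray, fixed on the worktop left of the robot's centre line: inside 68 mm wide (its y), 184 mm long (its x), floor 3 mm thick, walls 14 mm high in all; origin under its centre on the worktop. Of the three trays, which stand side by side in any order, it is the middle one in width, for medium cups (up to three).
- tray_s: white open sorting tray, fixed on the worktop left of the robot's centre line: inside 50 mm wide (its y), 184 mm long (its x), floor 3 mm thick, walls 14 mm high in all; origin under its centre on the worktop. Of the three trays, which stand side by side in any order, it is the narrowest, for the small cup.
- amber_bottle: bystander: amber glass bottle, 58 mm across, 126 mm tall, behind the station; origin under its centre
- conical_flask: bystander: clear conical flask, 95 mm across, 113 mm tall, to the right of the cups; origin under its centre
- dropper_bottle: bystander: small white dropper bottle, 31 mm across, 94 mm tall, left of the trays; origin under its centre
Not all that is in view belongs to the job. What is shaped like the cup_l2 but turquoise is not meant.

How it is judged:
By the outcome, as a careful person would: the job done as asked, in the order asked, and still so for the second after the job is handed in, with the robot touching nothing.
Of cup_m1, cup_m2, cup_s3 only 2 to 3 are there at a start; the rules pass over those that are not, and their reading is None.
At some moment in a run one of cup_l1, cup_l2, cup_m3 may be knocked a few centimetres aside while the robot is not near it.
It also fails if it takes over 210 s, if anything falls off the work surface, if the arm or the gripper's body presses on something with over 40 N, if the wrist force passes 120 N, or if a joint passes its speed limit or range.

ROBOT

A 6-joint arm with a two-finger parallel gripper is mounted at the origin on a cart in front of the work surface, level with it; the furniture and walls round the work are solid. World frame = base frame: x ahead of the robot, y to its left, z up, the work surface at z = 0. Lengths are in m, angles in degrees, forces in N, time in s.
With the tool pointing down it reaches from about 0.35 to 0.85 m from the base axis. Payload 8.1 kg.
Tool frame: the origin (TCP) lies at the very end of the fingers, on their centre line; the grasp point (between the pads) lies ctrl.grip_depth behind it (ctrl.grip_depth is the distance from the TCP to the grasp point, in m); z points along the fingers, y is the line along which they close (so a half turn about z gives the same grasp; the last joint's range is limited). The gripper opens to 93 mm and grips with 3 to 60 N. Pads are 15 mm wide; open, the fingers measure 128 mm over their backs; the gripper's body (75 mm by 188 mm) begins 65 mm behind the grasp point.
Start: joints at [-71.471, 7.471, 85.268, -0, 87.261, -4.893], TCP at [0.239, -0.551, 0.219] pointing down, gripper open.
Joint ranges: [-169.43, 169.43], [-51.17, 129.36], [1.28, 143.12], [-76.62, 256.62], [0, 156.53], [-152.29, 152.29]. Speed limits (degrees/s): [136.94, 136.94, 159.86, 180, 180, 180].

INTERFACE

Orientations are given as a 3x3 rotation matrix whose columns are the frame's x, y, z axes.
In Python, from cell import ctrl, cams gives the robot as it stands.
- The arm moves only by the tool play_rows, never from a script. Its argument "series" is text: rows parted by semicolons, each of 6 numbers parted by spaces: the shift along the tool's x, y, z in mm, then the turn, a rotation vector about the tool's x, y, z in rad. A call has 1 to 20 rows; each row shifts and turns the commanded pose from where the row before left it, along the tool's axes as they then stand; what a row does not reach is not made up. A row lasts 1/8 s, in which the tool goes at most 62.5 mm and 10.7 degrees, less where a joint would pass 70% of its speed; a pose out of reach is approached as far as the arm can. A call is refused whole if a number of a shift passes 62.5 or a number of a turn 0.188, either way. A call with a gripper value outside its range is refused whole. "claw" is the closure in counts, from 0 (fully open) to 255 (shut), set as the call begins (left out, the last holds). The fingers move at their own pace and stop on an object; "force" is the grip in N (left out, the last holds). Time passes only in rows, so rows that do not move let the fingers close. It gives the time, the measured TCP pose, the force, the opening and the grip force at its end, in the units of the state.
- ctrl.read_state(): the state, without advancing time (a new reading comes with each control period).
- cams.camera(name): name is "scene" or "top"; returns a dict with "color" (400x640x3 uint8, red, green, blue), "fovy" (degrees; the focal length in pixels is half the picture's height over the tangent of half this angle, whatever the lens; pixels are square), "cx", "cy" (the principal point, pixels), "world_from_camera" (4x4, takes a point from camera to world coordinates). Camera axes: x right, y up, looking along -z (the intrinsics and any distortion apply to the point x, -y, -z); pixel columns grow to the right and rows downward; lengths in m; the calibration is good to about 2 mm. A picture is of the moment at which its call begins. There is no depth.
- ctrl.hand_in(): hands the job in; it is judged then, once.
Trained networks look in the newest picture that a camera, given by its name, has taken for a name from the list of things; names that differ only in an ending like _2 or _b are one class to them, and where a whole thing is asked for, a point or a joint stands for the part that bears it (a point fixed in the world has none). Each returns a list of dicts, best first, with "p" (0 to 1); they miss things now and then, are a little off and sometimes report something else, mostly with a low value. They report only what shows in the picture. A call takes as long as a camera call. They do not tell look-alikes from the thing itself.
- cams.look_for(camera, label): "location" ([x, y, z] in m, in world coordinates, good to about 4 mm: the middle of the surface that is visible of it).
- cams.pinpoint(camera, label): "location" ([x, y, z] in m, in world coordinates, good to about 4 mm: a listed point, or the origin of a listed thing).
The state is a dict: "t": time; "joint_positions": joint angles; "joint_vel": joint speeds; "tau": joint torques, N m; "tool_pos": TCP position; "tcp_rot": TCP orientation; "force": force on the tool from outside, world axes, zero at the start; "moment": the same for the moment, N m; "finger_gap": finger opening in m; "gripper_force": force on a finger pad.
Only numpy, scipy, OpenCV 4.12 (cv2) and the standard library are available. Lean on these libraries where they do the work, as an engineer would, in place of code of your own. Each camera call takes 0.05 s, during which the arm holds its last target. There are 200 camera calls.

## Working session

There is one attempt and no reset: what is moved stays moved. The work goes in short steps, Python scripts to look and compute and a tool call to move; the robot and the scene stay as the last step left them, time stands still between calls to the robot, and variables do not carry over. Pictures are saved under pics/ and viewed, at most 14 in all, crops included, and the job is handed in when it is done.

Besides the shell and the picture viewer there is one more tool, called after ">>>" by a JSON object that holds its "name" and its "arguments". play_rows: Moves the arm, as the interface text tells. Its arguments: {"type":"object","properties":{"series":{"type":"string"},"claw":{"type":"number"},"force":{"type":"number"}},"required":["series"]}

```bash
ls; mkdir -p pics
python3 - <<'E'
from cell import ctrl,cams
import cv2,numpy as np
print(ctrl.grip_depth); s=ctrl.read_state(); print(s)
for n in ("scene","top"):
    c=cams.camera(n); cv2.imwrite(f"pics/{n}0.png",c["color"][:,:,::-1]); print(n,{k:v for k,v in c.items() if k!="color"})
    for l in "cup_l1 cup_m3 cup_m1 cup_s3 station bay_l bay_m ejector_top tray_l tray_m tray_s amber_bottle conical_flask dropper_bottle".split():
        print(l,[(np.round(d["location"],3).tolist(),round(d["p"],2)) for d in cams.pinpoint(n,l)])
E
```

```text
pics
0.0188
{'t': 0.0, 'joint_positions': array([-7.14697272e+01,  7.51384777e+00,  8.53259533e+01, -9.00175859e-04,
        8.72616695e+01, -4.89511048e+00]), 'joint_vel': array([ 0.0659783 , -0.00417441,  0.03642439,  0.09218964,  0.01435655,
       -0.06779549]), 'tau': array([ 1.80845640e-03, -5.59830379e+01, -4.91763103e+01,  7.67156132e-02,
        3.56158765e-02, -1.59725255e-04]), 'tool_pos': array([ 0.23835439, -0.55003122,  0.21763246]), 'tcp_rot': array([[ 9.17578326e-01,  3.97554628e-01, -5.77711499e-04],
       [ 3.97555025e-01, -9.17576808e-01,  1.67419121e-03],
       [ 1.35487792e-04, -1.76587368e-03, -9.99998432e-01]]), 'force': array([-0.36138611, -0.00543384,  0.24981978]), 'moment': array([-0.04973426,  0.00505874,  0.02791791]), 'gripper_force': 0.0, 'finger_gap': 0.09299579803821699}
scene {'fovy': 56.187107455498825, 'cx': 319.92157996181214, 'cy': 197.52050627226757, 'world_from_camera': array([[-0.53402137,  0.34862129, -0.77024955, -0.43163055],
       [-0.84543226, -0.21146917,  0.49043358,  0.63537926],
       [ 0.00809155,  0.91309582,  0.40766474,  0.631
[... 1865 characters left out ...]
0.062, 0.028], 0.67)]
bay_m [([0.649, -0.044, 0.025], 0.8), ([0.648, 0.062, 0.028], 0.67)]
ejector_top [([0.644, 0.144, 0.085], 0.55)]
tray_l [([0.438, 0.231, -0.003], 0.92), ([0.41, 0.323, 0.002], 0.86), ([0.441, 0.115, -0.002], 0.6), ([0.705, 0.216, 0.003], 0.47)]
tray_m [([0.438, 0.231, -0.003], 0.92), ([0.41, 0.323, 0.002], 0.86), ([0.441, 0.115, -0.002], 0.6), ([0.705, 0.216, 0.003], 0.47)]
tray_s [([0.438, 0.231, -0.003], 0.92), ([0.41, 0.323, 0.002], 0.86), ([0.441, 0.115, -0.002], 0.6), ([0.705, 0.216, 0.003], 0.47)]
amber_bottle [([0.707, 0.214, 0.002], 0.56), ([0.442, 0.116, -0.002], 0.4)]
conical_flask [([0.508, -0.454, -0.001], 0.93)]
dropper_bottle [([0.507, 0.494, 0.001], 0.5)]
```

View pics/scene0.png

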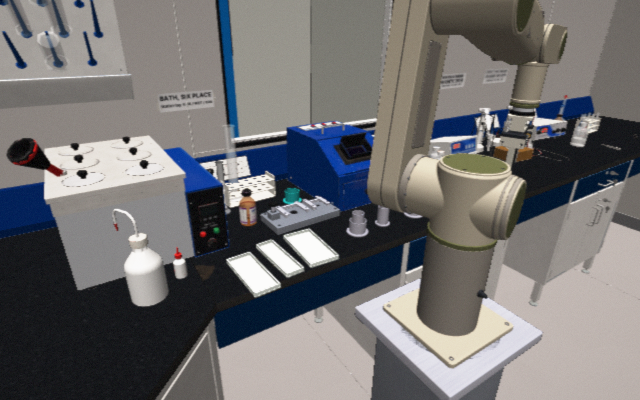

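View pics/top0.png

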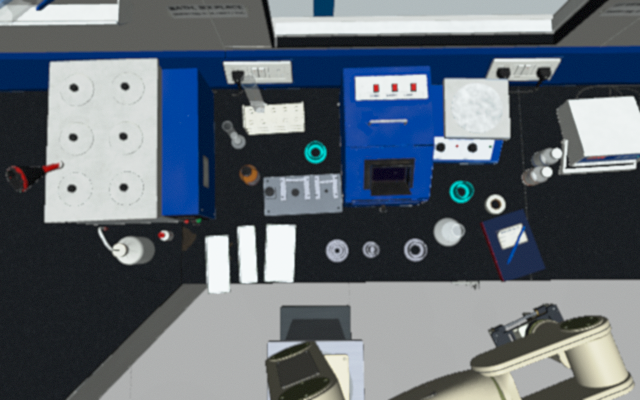

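The top view shows steel cups at (337,250), (371,249) and (415,249). The turquoise look-alikes at (315,152) and (461,190) are not meant. The trays are at px 281 (widest), 247 (narrowest) and 217 (middle). I'll check the nesting in one enlarged crop.

Run:
```python
import cv2,numpy as np
t=cv2.imread("pics/top0.png");s=cv2.imread("pics/scene0.png")
a=cv2.resize(t[228:272,315:441],None,fx=6,fy=6,interpolation=cv2.INTER_CUBIC)
b=cv2.resize(s[190:245,335:461],None,fx=6,fy=6,interpolation=cv2.INTER_CUBIC)[:330]
cv2.imwrite("pics/c1.png",np.vstack([a,b]))
c=cv2.resize(t[165:300,195:350],None,fx=4.4,fy=4.4,interpolation=cv2.INTER_CUBIC)
cv2.imwrite("pics/c2.png",c)
```

```text
(no output)
```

View pics/c1.png

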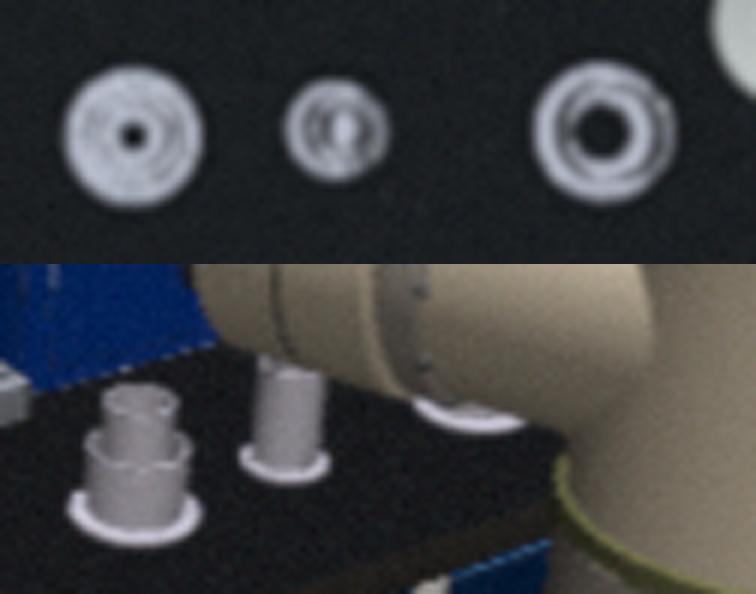

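View pics/c2.png

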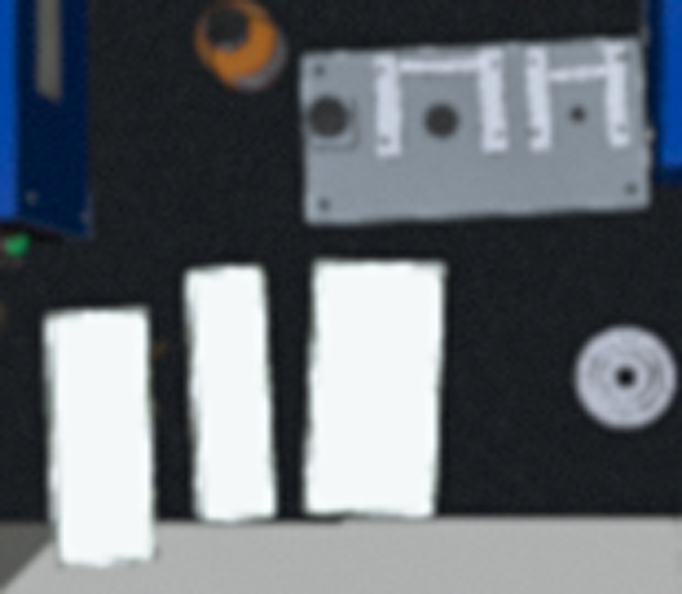

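Left pair at top (337,250): a large cup holding a medium one, since the small hole shows and the scene shows the stack. Middle at (371,249): a medium with a closed bottom inside, so it holds cup_s3. Right at (415,249): an empty large cup with a wide hole. All three are steel. Next I'll measure the geometry.

```bash
cat > h.py <<'E'
import cv2,numpy as np
from cell import ctrl,cams
def ray(c,uv):
    f=200/np.tan(np.radians(c["fovy"]/2)); T=c["world_from_camera"]
    uv=np.atleast_2d(uv); d=np.c_[(uv[:,0]-c["cx"])/f,-(uv[:,1]-c["cy"])/f,-np.ones(len(uv))]@T[:3,:3].T
    return T[:3,3],d
def onz(c,uv,z):
    o,d=ray(c,uv); return (o+d*((z-o[2])/d[:,2])[:,None])[:,:2]
def feet(c,pts=None,x0=.3,x1=.85,y0=-.6,y1=.6):
    "bright low-saturation blobs in top picture -> (centre at z=3mm from ellipse fit, diam)"
    g=cv2.cvtColor(c["color"],cv2.COLOR_RGB2GRAY); big=cv2.resize(g,None,fx=4,fy=4,interpolation=cv2.INTER_CUBIC)
    out=[]
    for k in cv2.findContours((big>75).astype(np.uint8),cv2.RETR_EXTERNAL,cv2.CHAIN_APPROX_NONE)[0]:
        if cv2.contourArea(k)<1000: continue
        uv=(k[:,0]+.5)/4-.5
        out.append((uv,cv2.contourArea(k)/16))
    return out
def pp(n,l,k=1):
    r=[]
    for _ in range(k):
        cams.camera(n); r+= [np.round(d["location"],3).tolist()+[round(d["p"],2)] for d in cams.pinpoint(n,l)]
    return r
E
python3 - <<'E'
from h import *
ims=[cams.camera("top") for _ in range(4)]; c=ims[0]; c["color"]=np.mean([i["color"] for i in ims],0).astype(np.uint8)
for uv,a in feet(c):
    m=uv.mean(0)
    if not(200<m[0]<470 and 130<m[1]<300) or a>8000: continue
    z=.005 if m[0]>320 else .014
    if 260<m[0]<345 and m[1]<225: z=.028
    w=onz(c,uv,z).astype(np.float32)*1000
    print(m.round(1),"area",a,"minrect",[np.round(q,1) for q in cv2.minAreaRect(w)],"ell",[np.round(q,1) for q in cv2.fitEllipse(w)])
for u in [(343,68),(343,204),(372,205),(372,165),(428,205),(262,178),(342,177),(264,216),(343,213)]: print(u,onz(c,u,0),onz(c,u,.028),onz(c,u,.2))
E
```

```text
[370.5 249.1] area 222.75 minrect [array([ 450.6, -191.5]), array([57.6, 56. ]), np.float64(43.9)] ell [array([ 450.9, -191.7]), array([56.1, 57.9]), np.float64(171.8)]
[336.7 250.3] area 424.90625 minrect [array([448.8, -77.1]), array([78. , 78.3]), np.float64(89.1)] ell [array([448.6, -77.2]), array([78.5, 78.7]), np.float64(101.5)]
[415.  249.5] area 430.71875 minrect [array([ 447.8, -343.3]), array([79.7, 78.6]), np.float64(87.9)] ell [array([ 447.6, -342.8]), array([78.4, 80.1]), np.float64(13.4)]
[448.1 231.6] area 680.4375 minrect [array([ 507.1, -456. ]), array([98.4, 99.6]), np.float64(51.7)] ell [array([ 506.9, -458.3]), array([ 95.5, 106.1]), np.float64(7.5)]
[460.8 192.1] area 355.09375 minrect [array([ 641.2, -503.3]), array([77.9, 69.6]), np.float64(39.7)] ell [array([ 642.7, -504.3]), array([70.8, 79.3]), np.float64(124.9)]
[299.6 194. ] area 2987.1875 minrect [array([639.1,  34.9]), array([136. , 270.4]), np.float64(2.3)] ell [array([638.7,  32.2]), array([154.3, 309.7]), np.float64(2.8)]
[250.5 175.6] area 151.5 minrect [array([706.3, 213.3]), array([53. , 56.6]), np
[... 727 characters left out ...]
0358612 -0.10035265]] [[ 0.58554278 -0.08895233]]
(372, 205) [[ 0.60174514 -0.20193757]] [[ 0.59889812 -0.19819754]] [[ 0.58140933 -0.17522306]]
(372, 165) [[ 0.74155781 -0.20585616]] [[ 0.73606934 -0.20204209]] [[ 0.70235445 -0.17861284]]
(428, 205) [[ 0.59919883 -0.39468066]] [[ 0.59639992 -0.38729916]] [[ 0.57920664 -0.3419557 ]]
(262, 178) [[0.7008148 0.1766217]] [[0.69609608 0.17320967]] [[0.66710965 0.15225008]]
(342, 177) [[ 0.70067377 -0.10066884]] [[ 0.69595771 -0.09884206]] [[ 0.66698766 -0.08762043]]
(264, 216) [[0.56871005 0.16968122]] [[0.56648716 0.16640031]] [[0.55283228 0.14624621]]
(343, 213) [[ 0.57544998 -0.10157225]] [[ 0.57309976 -0.0997284 ]] [[ 0.55866267 -0.08840192]]
```

Run:
```python
from h import *
import collections
s=cams.camera("scene")
for u in [(287,128),(289,200),(372,130),(330,160)]:
    o,d=ray(s,u); d=d[0]; t=(-.104-o[1])/d[1]; print(u,(o+t*d).round(3))
R=collections.defaultdict(list)
ims=[]
for n in ["top","scene"]*4:
    c=cams.camera(n)
    if n=="top": ims.append(c["color"])
    for l in ("bay_l","ejector_top","tray_l"):
        for q in cams.pinpoint(n,l): R[n,l].append(q["location"]); 
for k,v in R.items():
    v=np.array(v); v=v[np.argsort(v[:,1])]; i=np.split(v,np.where(np.diff(v[:,1])>.03)[0]+1)
    for g in i: print(k,len(g),np.median(g,0).round(4))
c=cams.camera("top"); g=cv2.cvtColor(np.mean(ims,0).astype(np.uint8),cv2.COLOR_RGB2GRAY).astype(float)
# block edges, sub-pixel, by scanning the gradient
def edge(fix,lo,hi,vert):
    P=[]
    for a in fix:
        v=g[lo:hi+1,a] if vert else g[a,lo:hi+1]; d=np.abs(np.diff(v)); k=int(d.argmax()); k0=max(k-1,0); w=d[k0:k+2+0 if k==0 else k+2]
        p=lo+.5+(w*np.arange(k0,k0+len(w))).sum()/w.sum(); P.append((a,p) if vert else (p,a))
    return np.array(P)
for nm,e in {"front":edge(range(270,338,3),208,220,1),"left":edge(range(182,212,2),258,270,0)}.items():
    w=onz(c,e,.028 if nm=="left" else .014); 
    vx,vy,x0,y0=cv2.fitLine(w.astype(np.float32),cv2.DIST_HUBER,0,.001,.001).ravel(); print(nm,np.degrees(np.arctan2(vy,vx)),x0,y0)
# trays
big=cv2.resize(g,None,fx=4,fy=4,interpolation=cv2.INTER_CUBIC)
m=(big>205).astype(np.uint8)
for k in cv2.findContours(m[:1176,800:1200],cv2.RETR_EXTERNAL,cv2.CHAIN_APPROX_NONE)[0]:
    if cv2.contourArea(k)<8000: continue
    w=onz(c,(k[:,0]+[800,0]+.5)/4-.5,.014).astype(np.float32)*1000; print("tray",[np.round(q,1) for q in cv2.minAreaRect(w)])
```

```text
(287, 128) [ 1.    -0.104  0.244]
(289, 200) [ 1.    -0.104 -0.099]
(372, 130) [ 0.437 -0.104  0.355]
(330, 160) [ 0.663 -0.104  0.194]
('top', 'bay_l') 1 [ 0.4539 -0.1925  0.0021]
('top', 'bay_l') 4 [ 0.6523 -0.0412  0.0257]
('top', 'bay_l') 4 [0.6475 0.0633 0.0284]
('top', 'bay_l') 1 [ 5.081e-01  4.968e-01 -3.000e-04]
('top', 'ejector_top') 3 [ 0.4527 -0.1904  0.0005]
('top', 'ejector_top') 4 [0.6426 0.1442 0.0854]
('top', 'ejector_top') 1 [0.5066 0.4966 0.0031]
('top', 'tray_l') 1 [ 6.423e-01  4.900e-03 -6.000e-04]
('top', 'tray_l') 4 [ 4.414e-01  1.150e-01 -1.000e-04]
('top', 'tray_l') 4 [ 0.4409  0.2281 -0.0008]
('top', 'tray_l') 4 [0.4076 0.3261 0.0036]
('scene', 'bay_l') 4 [ 0.6482 -0.0412  0.0285]
('scene', 'bay_l') 2 [ 0.6392  0.0079 -0.0008]
('scene', 'bay_l') 4 [0.646  0.0592 0.0274]
('scene', 'ejector_top') 1 [ 0.4487 -0.077   0.0061]
('scene', 'ejector_top') 1 [ 0.6409  0.0096 -0.001 ]
('scene', 'ejector_top') 5 [0.6424 0.1431 0.0861]
('scene', 'tray_l') 1 [0.6466 0.0607 0.0276]
('scene', 'tray_l') 4 [ 0.4444  0.1122 -0.0006]
('scene', 'tray_l') 3 [0.4341 0.2254 0.0018]
('scene', 'tray_l') 4 [0.4078 0.3234 0.0019]
('scene', 'tray_l') 1 [0.5058 0.4956 0.0008]
front -87.8881 0.57302743 0.041527785
left 2.8532815 0.6344354 0.16906653
tray [array([407.2, 324.5]), array([191.8,  74.3]), np.float64(2.9)]
tray [array([440.1, 225.4]), array([189.6,  55.9]), np.float64(3.0)]
tray [array([443.2, 115.2]), array([ 95.8, 190.2]), np.float64(87.3)]
tray [array([910.2, 140. ]), array([102.3, 196.2]), np.float64(2.7)]
```

>>> {"name": "play_rows", "arguments": {"series": "0 0 0 0 0 -0.1715;0 0 0 0 0 -0.1715;0 0 0 0 0 -0.1715;0 0 0 0 0 -0.1715;0 0 0 0 0 -0.1715;0 0 0 0 0 -0.1715;0 0 0 0 0 -0.1715;0 0 0 0 0 0", "claw": 0, "force": 25}}

```text
t: 4.4
tool_pos: [0.2385, -0.5505, 0.2186]
tcp_rot: [[-0.037, 0.999, -0.0], [0.999, 0.037, 0.0], [0.0, -0.0, -1.0]]
force: [-0.7, -0.6, 0.2]
finger_gap: 0.093
gripper_force: 0.0
```

```bash
cat >> h.py <<'E'
def go(*T,p=None):
    "print the tool-axis shifts (mm) from the present pose through targets (x,y,z)"
    s=ctrl.read_state(); R=s["tcp_rot"]; p=s["tool_pos"] if p is None else np.array(p)
    print("at",np.round(s["tool_pos"],4),"t",round(s["t"],1),"yaw",round(float(np.degrees(np.arctan2(R[1,0],R[0,0]))),2),"tilt",np.round(R[2,:2],4),"F",np.round(s["force"],1),"gap",round(s["finger_gap"],4))
    for t in T:
        d=R.T@(np.array(t)-p)*1000; print(t,d.round(1),"rows",round(float(np.abs(d).max()/55),1)); p=np.array(t)
E
python3 -c "
from h import *
go((.4487,-.0772,.2),(.4487,-.0772,.02))"
```

```text
at [ 0.2385 -0.5505  0.2186] t 4.4 yaw 92.15 tilt [ 0.0001 -0.    ] F [-0.7 -0.6  0.2] gap 0.093
(0.4487, -0.0772, 0.2) [465.1 227.8  18.6] rows 8.5
(0.4487, -0.0772, 0.02) [ -0.   0. 180.] rows 3.3
```

>>> {"name": "play_rows", "arguments": {"series": "46.5 22.8 0 0 0 0;46.5 22.8 0 0 0 0;46.5 22.8 0 0 0 0;46.5 22.8 0 0 0 0;46.5 22.8 0 0 0 0;46.5 22.8 0 0 0 0;46.5 22.8 0 0 0 0;46.5 22.8 0 0 0 0;46.5 22.8 0 0 0 0;46.5 22.8 0 0 0 0;0 0 40 0 0 0;0 0 40 0 0 0;0 0 0 0 0 0;0 0 0 0 0 0"}}

```text
t: 6.15
tool_pos: [0.4491, -0.0775, 0.1402]
tcp_rot: [[-0.036, 0.999, 0.001], [0.999, 0.036, -0.0], [-0.0, 0.001, -1.0]]
force: [-0.6, -0.5, 0.5]
finger_gap: 0.0928
gripper_force: 0.0
```

```bash
python3 -c "
from h import *
go((.4487,-.0772,.02))
c=cams.camera('top'); cv2.imwrite('pics/t1.png',cv2.resize(c['color'][130:310,190:480,::-1],None,fx=2.7,fy=2.7,interpolation=2))"
```

```text
at [ 0.4491 -0.0775  0.1402] t 6.2 yaw 92.08 tilt [-0.0005  0.0014] F [-0.6 -0.5  0.5] gap 0.0928
(0.4487, -0.0772, 0.02) [  0.3  -0.6 120.2] rows 2.2
```

View pics/t1.png

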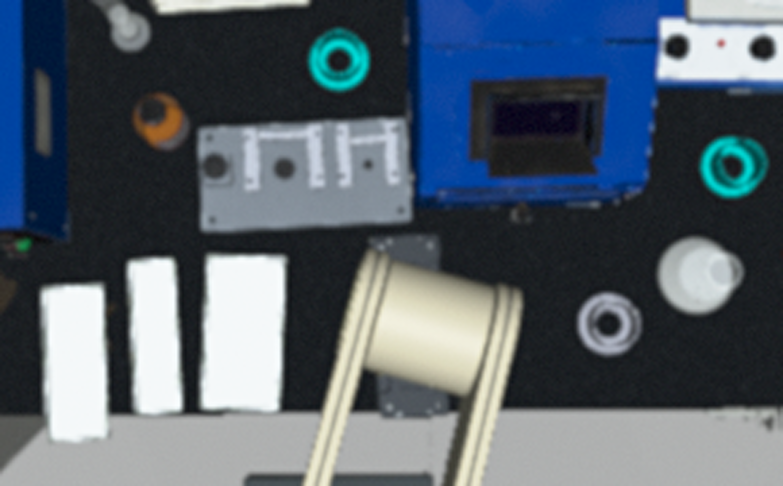

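The gripper is over the left pair. The tray, station and box are as measured. Descending to grip.

>>> {"name": "play_rows", "arguments": {"series": "0 0 40 0 0 0;0 0 40 0 0 0;0 0 30 0 0 0;0 0 10 0 0 0;0 0 0 0 0 0"}}

```text
t: 6.82
tool_pos: [0.4492, -0.0775, 0.0197]
tcp_rot: [[-0.038, 0.999, 0.001], [0.999, 0.038, -0.0], [-0.0, 0.001, -1.0]]
force: [0.6, -0.1, -0.0]
finger_gap: 0.0933
gripper_force: 0.0
```

>>> {"name": "play_rows", "arguments": {"series": "0 0 0 0 0 0;0 0 0 0 0 0;0 0 0 0 0 0;0 0 0 0 0 0;0 0 0 0 0 0;0 0 0 0 0 0;0 0 0 0 0 0;0 0 0 0 0 0", "claw": 255, "force": 30}}

```text
t: 7.82
tool_pos: [0.4487, -0.0772, 0.0189]
tcp_rot: [[-0.038, 0.999, 0.0], [0.999, 0.038, -0.0], [-0.0, 0.0, -1.0]]
force: [-1.4, 0.7, 4.5]
finger_gap: 0.0569
gripper_force: 30.2
```

```bash
python3 -c "
from h import *
go((.4487,-.0772,.075),(.575,.059,.075),(.575,.059,.05))
print(np.array((.647,.0615))-.072*np.array((.9993,.0384)))"
```

```text
at [ 0.4487 -0.0772  0.0189] t 7.8 yaw 92.21 tilt [-0.0001  0.0004] F [-1.4  0.7  4.5] gap 0.0569
(0.4487, -0.0772, 0.075) [ -0.    0.  -56.1] rows 1.0
(0.575, 0.059, 0.075) [131.2 131.4   0. ] rows 2.4
(0.575, 0.059, 0.05) [ 0. -0. 25.] rows 0.5
[0.5750504 0.0587352]
```

>>> {"name": "play_rows", "arguments": {"series": "0 0 -30 0 0 0;0 0 -30 0 0 0;33 33.3 0 0 0 0;33 33.3 0 0 0 0;33 33.3 0 0 0 0;32.2 33.3 0 0 0 0;0 0 0 0 0 0;0 0 20 0 0 0;0 0 0 0 0 0;0 0 0 0 0 0"}}

```text
t: 9.07
tool_pos: [0.5755, 0.0583, 0.0579]
tcp_rot: [[-0.037, 0.999, -0.002], [0.999, 0.037, -0.0], [-0.0, -0.002, -1.0]]
force: [-0.2, -0.1, -2.3]
finger_gap: 0.0572
gripper_force: 29.8
```

```bash
python3 -c "
from h import *
go((.577,.0588,.047))
c=cams.camera('scene'); cv2.imwrite('pics/s1.png',cv2.resize(c['color'][160:280,200:420,::-1],None,fx=3.6,fy=3.6,interpolation=2))
for l in ('cup_l1','cup_m1'): print(l,pp('scene',l,2))"
```

```text
at [0.5755 0.0583 0.0579] t 9.1 yaw 92.15 tilt [-0.0001 -0.0016] F [-0.2 -0.1 -2.3] gap 0.0572
(0.577, 0.0588, 0.047) [ 0.4  1.6 10.9] rows 0.2
cup_l1 [[0.577, 0.056, 0.042, 0.72], [0.786, -0.01, 0.0, 0.7], [0.578, 0.055, 0.045, 0.66], [0.789, -0.01, 0.0, 0.53]]
cup_m1 [[0.579, 0.058, 0.047, 0.66], [0.578, 0.054, 0.048, 0.44]]
```

View pics/s1.png

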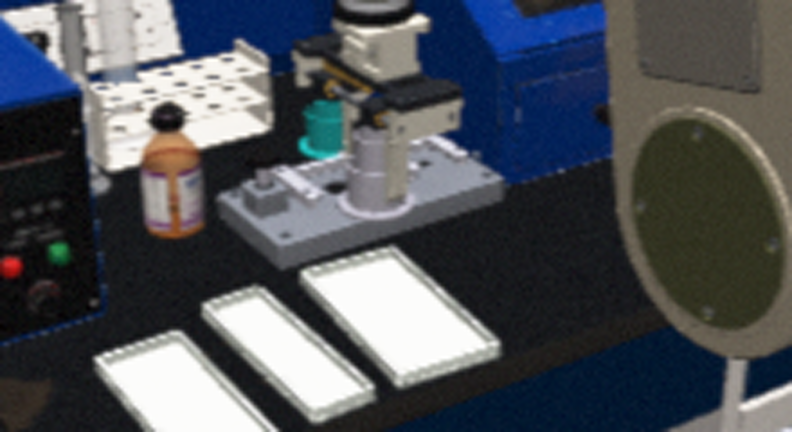

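>>> {"name": "play_rows", "arguments": {"series": "0.5 1.5 6 0 0 0;0 0 4 0 0 0;0 0 0 0 0 0;0 0 0 0 0 0;0 0 0.7 0 0 0;0 0 0 0 0 0;0 0 0 0 0 0"}}

```text
t: 10.4
tool_pos: [0.578, 0.0596, 0.048]
tcp_rot: [[-0.038, 0.999, 0.0], [0.999, 0.038, -0.0], [-0.0, 0.0, -1.0]]
force: [-0.7, 0.3, -3.7]
finger_gap: 0.0568
gripper_force: 29.8
```

>>> {"name": "play_rows", "arguments": {"series": "0 4 0 0 0 0;0 4 0 0 0 0;0 4 0 0 0 0;0 4 0 0 0 0;0 4 0 0 0 0;0 4 0 0 0 0;0 0 0 0 0 0;0 0 0 0 0 0"}}

```text
t: 11.4
tool_pos: [0.6019, 0.0606, 0.0479]
tcp_rot: [[-0.038, 0.999, -0.0], [0.999, 0.038, 0.0], [0.0, -0.0, -1.0]]
force: [0.5, 0.3, -3.6]
finger_gap: 0.0567
gripper_force: 29.8
```

>>> {"name": "play_rows", "arguments": {"series": "0 4 0 0 0 0;0 4 0 0 0 0;0 4 0 0 0 0;0 4 0 0 0 0;0 4 0 0 0 0;0 4 0 0 0 0;0 0 0 0 0 0;0 0 0 0 0 0"}}

```text
t: 12.4
tool_pos: [0.6258, 0.0615, 0.0478]
tcp_rot: [[-0.038, 0.999, -0.0], [0.999, 0.038, 0.0], [0.0, -0.0, -1.0]]
force: [-0.8, 0.5, -2.6]
finger_gap: 0.0567
gripper_force: 29.8
```

Entered cleanly. On to the stop.

>>> {"name": "play_rows", "arguments": {"series": "0 4 0 0 0 0;0 4 0 0 0 0;0 4 0 0 0 0;0 4 0 0 0 0;0 2 0 0 0 0;0 0 0 0 0 0;0 0 0 0 0 0"}}

```text
t: 13.28
tool_pos: [0.6438, 0.0622, 0.0479]
tcp_rot: [[-0.038, 0.999, -0.0], [0.999, 0.038, 0.0], [0.0, -0.0, -1.0]]
force: [-0.3, -0.1, -3.4]
finger_gap: 0.0572
gripper_force: 29.8
```

>>> {"name": "play_rows", "arguments": {"series": "0 2 0 0 0 0;0 2 0 0 0 0;0 0 0 0 0 0;0 0 0 0 0 0"}}

```text
t: 13.78
tool_pos: [0.6466, 0.0623, 0.0476]
tcp_rot: [[-0.039, 0.999, -0.003], [0.999, 0.039, -0.0], [-0.0, -0.003, -1.0]]
force: [-6.2, -0.8, 0.0]
finger_gap: 0.057
gripper_force: 29.8
```

>>> {"name": "play_rows", "arguments": {"series": "0 1.5 0 0 0 0;0 0 0.8 0 0 0;0 0 0 0 0 0"}}

```text
t: 14.15
tool_pos: [0.6469, 0.0623, 0.0472]
tcp_rot: [[-0.039, 0.999, -0.006], [0.999, 0.039, -0.0], [-0.0, -0.006, -1.0]]
force: [-15.8, -1.5, 8.8]
finger_gap: 0.0567
gripper_force: 29.8
```

>>> {"name": "play_rows", "arguments": {"series": "0 0 0 0 0 0;0 0 0 0 0 0;0 0 0 0 0 0;0 0 0 0 0 0;0 0 0 0 0 0;0 -1.5 -20 0 0 0;0 0 -40 0 0 0;0 0 -45 0 0 0;0 0 -45 0 0 0;0 0 0 0 0 0", "claw": 35}}

```text
t: 15.4
tool_pos: [0.6511, 0.0625, 0.2049]
tcp_rot: [[-0.039, 0.999, 0.011], [0.999, 0.039, 0.0], [-0.0, 0.011, -1.0]]
force: [1.2, 0.3, 0.0]
finger_gap: 0.0804
gripper_force: 0.0
```

```bash
python3 -c "
from h import *
go((.4508,-.1915,.2),(.4508,-.1915,.035))
for l in ('cup_l1','cup_m1','cup_s3'): print(l,pp('scene',l,2),pp('top',l,1))"
```

```text
at [0.6511 0.0625 0.2049] t 15.4 yaw 92.21 tilt [-0.0002  0.011 ] F [1.2 0.3 0. ] gap 0.0804
(0.4508, -0.1915, 0.2) [-246.1 -210.     2.7] rows 4.5
(0.4508, -0.1915, 0.035) [  0.   -1.8 165. ] rows 3.0
cup_l1 [[0.646, 0.06, 0.03, 0.78], [0.79, -0.008, -0.001, 0.48], [0.646, 0.061, 0.029, 0.76], [0.701, 0.211, 0.005, 0.51], [0.789, -0.009, -0.002, 0.45], [0.64, 0.01, -0.001, 0.31]] [[0.449, -0.345, 0.0, 0.74], [0.786, -0.009, -0.001, 0.63]]
cup_m1 [[0.644, 0.061, 0.032, 0.48], [0.648, 0.058, 0.036, 0.63]] [[0.454, -0.191, 0.002, 0.43]]
cup_s3 [] [[0.45, -0.197, 0.009, 0.66]]
```

>>> {"name": "play_rows", "arguments": {"series": "-49.4 -42 0 0 0 0;-49.4 -42 0 0 0 0;-49.4 -42 0 0 0 0;-49.4 -42 0 0 0 0;-49.2 -42 0 0 0 0;0 0 40 0 0 0;0 0 0 0 0 0;0 0 0 0 0 0;0 0 0 0 0 0"}}

```text
t: 17.42
tool_pos: [0.456, -0.183, 0.1588]
tcp_rot: [[-0.04, 0.999, 0.002], [0.999, 0.04, -0.001], [-0.001, 0.002, -1.0]]
force: [-0.2, 0.2, 0.2]
finger_gap: 0.08
gripper_force: 0.0
```

```bash
python3 -c "
from h import *
go((.4505,-.1905,.03))
for l in ('cup_m3','cup_s3'): print(l,pp('scene',l,3))"
```

```text
at [ 0.456  -0.183   0.1588] t 17.4 yaw 92.29 tilt [-0.001  0.002] F [-0.2  0.2  0.2] gap 0.08
(0.4505, -0.1905, 0.03) [ -7.1  -6.1 128.8] rows 2.3
cup_m3 [[0.646, 0.061, 0.034, 0.47], [0.648, 0.063, 0.028, 0.27], [0.649, 0.061, 0.035, 0.48]]
cup_s3 []
```

>>> {"name": "play_rows", "arguments": {"series": "-7 -6 0 0 0 0;0 0 35 0 0 0;0 0 35 0 0 0;0 0 35 0 0 0;0 0 18 0 0 0;0 0 6 0 0 0;0 0 0 0 0 0;0 0 0 0 0 0"}}

```text
t: 19.02
tool_pos: [0.4501, -0.1911, 0.0296]
tcp_rot: [[-0.039, 0.999, 0.002], [0.999, 0.039, -0.001], [-0.001, 0.002, -1.0]]
force: [0.3, 0.0, -0.0]
finger_gap: 0.0802
gripper_force: 0.0
```

>>> {"name": "play_rows", "arguments": {"series": "0 0 0 0 0 0;0 0 0 0 0 0;0 0 0 0 0 0;0 0 0 0 0 0;0 0 0 0 0 0;0 0 0 0 0 0;0 0 0 0 0 0;0 0 0 0 0 0", "claw": 255}}

```text
t: 20.02
tool_pos: [0.4492, -0.1905, 0.0282]
tcp_rot: [[-0.038, 0.999, 0.0], [0.999, 0.038, -0.0], [-0.0, 0.0, -1.0]]
force: [1.5, -0.2, 0.6]
finger_gap: 0.0401
gripper_force: 30.0
```

```bash
python3 -c "
from h import *
b=np.array((.651,-.0425))-.062*np.array((.9993,.0384)); print(b)
go((.45,-.1905,.11),(*b,.11),(*b,.06))"
```

```text
[ 0.5890434 -0.0448808]
at [ 0.4492 -0.1905  0.0282] t 20.0 yaw 92.21 tilt [-0.0001  0.0003] F [ 1.5 -0.2  0.6] gap 0.0401
(0.45, -0.1905, 0.11) [ -0.    0.8 -81.8] rows 1.5
(np.float64(0.5890434), np.float64(-0.044880800000000005), 0.11) [140.2 144.5   0. ] rows 2.6
(np.float64(0.5890434), np.float64(-0.044880800000000005), 0.06) [ 0. -0. 50.] rows 0.9
```

>>> {"name": "play_rows", "arguments": {"series": "0 0 -42 0 0 0;0 0 -42 0 0 0;35 36 0 0 0 0;35 36 0 0 0 0;35 36 0 0 0 0;35 36 0 0 0 0;0 0 25 0 0 0;0 0 0 0 0 0;0 0 0 0 0 0;0 0 0 0 0 0"}}

```text
t: 21.28
tool_pos: [0.5878, -0.0458, 0.0882]
tcp_rot: [[-0.037, 0.999, 0.001], [0.999, 0.037, -0.0], [-0.0, 0.001, -1.0]]
force: [0.5, -0.8, -2.1]
finger_gap: 0.0399
gripper_force: 30.0
```

```bash
python3 -c "
from h import *
go((.589,-.0447,.058))
print([(d['location'].round(4).tolist() if hasattr(d['location'],'round') else d['location'],d['p']) for _ in range(4) if cams.camera('scene') for d in cams.pinpoint('scene','cup_m3')])
print(pp('scene','cup_s3',2), pp('scene','bay_m',3))
c=cams.camera('scene'); cv2.imwrite('pics/s2.png',cv2.resize(c['color'][130:260,240:400,::-1],None,fx=4.5,fy=4.5,interpolation=2))"
```

```text
at [ 0.5878 -0.0458  0.0882] t 21.3 yaw 92.15 tilt [-0.0003  0.0013] F [ 0.5 -0.8 -2.1] gap 0.0399
(0.589, -0.0447, 0.058) [ 1.   1.2 30.2] rows 0.5
[([0.5838, -0.047, 0.0587], 0.53), ([0.646, 0.0565, 0.0359], 0.47), ([0.5827, -0.0486, 0.061], 0.55), ([0.6499, 0.0581, 0.0363], 0.47), ([0.5862, -0.0469, 0.0619], 0.57), ([0.6491, 0.0597, 0.0336], 0.54), ([0.585, -0.047, 0.0616], 0.64), ([0.6444, 0.0583, 0.0347], 0.52)]
[[0.407, 0.323, -0.002, 0.37]] [[0.651, -0.041, 0.027, 0.97], [0.644, 0.06, 0.027, 0.88], [0.645, 0.06, 0.027, 0.93], [0.65, -0.044, 0.03, 0.77], [0.646, 0.058, 0.027, 0.98], [0.649, -0.043, 0.03, 0.84]]
```

View pics/s2.png

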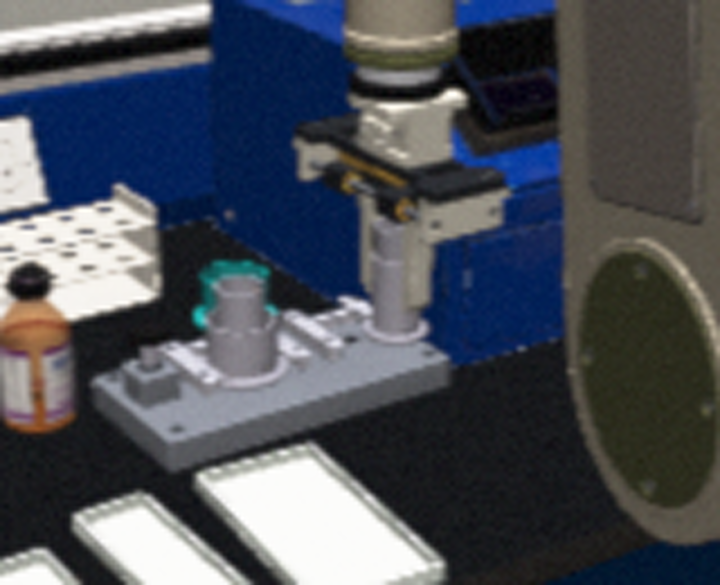

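The scene shows the large pair seated in the left bay and the medium pair (holding the small cup) hanging in front of the right bay. Lowering it.

>>> {"name": "play_rows", "arguments": {"series": "1.8 1.2 10 0 0 0;0 0 10 0 0 0;0 0 8 0 0 0;0 0 3 0 0 0;0 0 0 0 0 0;0 0 0 0 0 0;0 0 0 0 0 0"}}

```text
t: 23.1
tool_pos: [0.5886, -0.0432, 0.0563]
tcp_rot: [[-0.039, 0.999, -0.0], [0.999, 0.039, 0.0], [0.0, -0.0, -1.0]]
force: [-2.6, 1.6, 4.1]
finger_gap: 0.0401
gripper_force: 30.0
```

>>> {"name": "play_rows", "arguments": {"series": "0 4 0 0 0 0;0 4 0 0 0 0;0 4 0 0 0 0;0 4 0 0 0 0;0 4 0 0 0 0;0 0 0 0 0 0;0 0 0 0 0 0"}}

```text
t: 23.98
tool_pos: [0.6093, -0.0425, 0.0563]
tcp_rot: [[-0.038, 0.999, 0.001], [0.999, 0.038, -0.0], [-0.0, 0.001, -1.0]]
force: [0.7, 0.1, 0.7]
finger_gap: 0.0397
gripper_force: 30.0
```

>>> {"name": "play_rows", "arguments": {"series": "0 3 -0.6 0 0 0;0 3 0 0 0 0;0 3 0 0 0 0;0 3 0 0 0 0;0 3 0 0 0 0;0 0 0 0 0 0;0 0 0 0 0 0"}}

```text
t: 24.85
tool_pos: [0.6236, -0.0418, 0.0567]
tcp_rot: [[-0.039, 0.999, -0.0], [0.999, 0.039, 0.0], [0.0, -0.0, -1.0]]
force: [-0.0, 0.2, -1.9]
finger_gap: 0.0398
gripper_force: 30.0
```

>>> {"name": "play_rows", "arguments": {"series": "0 3 0 0 0 0;0 3 0 0 0 0;0 3 0 0 0 0;0 3 0 0 0 0;0 3 0 0 0 0;0 3 0 0 0 0;0 0 0 0 0 0;0 0 0 0 0 0"}}

```text
t: 25.85
tool_pos: [0.6416, -0.0412, 0.0567]
tcp_rot: [[-0.039, 0.999, -0.0], [0.999, 0.039, 0.0], [0.0, -0.0, -1.0]]
force: [1.1, 0.1, -0.5]
finger_gap: 0.04
gripper_force: 30.0
```

Well inside the rails and free. On to the stop.

>>> {"name": "play_rows", "arguments": {"series": "0 3 0 0 0 0;0 3 0 0 0 0;0 2 0 0 0 0;0 0 0 0 0 0;0 0 0 0 0 0"}}

```text
t: 26.48
tool_pos: [0.6496, -0.0409, 0.0567]
tcp_rot: [[-0.039, 0.999, -0.0], [0.999, 0.039, -0.0], [-0.0, -0.0, -1.0]]
force: [-0.6, -0.3, -1.4]
finger_gap: 0.0402
gripper_force: 30.0
```

>>> {"name": "play_rows", "arguments": {"series": "0 2 0 0 0 0;0 1.5 0 0 0 0;0 0 0 0 0 0;0 0 0 0 0 0"}}

```text
t: 26.98
tool_pos: [0.6509, -0.0408, 0.0564]
tcp_rot: [[-0.038, 0.999, -0.005], [0.999, 0.038, 0.0], [0.0, -0.005, -1.0]]
force: [-11.3, -0.4, 4.4]
finger_gap: 0.0403
gripper_force: 30.0
```

>>> {"name": "play_rows", "arguments": {"series": "0 -0.5 0.4 0 0 0;0 -1 0 0 0 0;0 -1 0 0 0 0;0 0 0 0 0 0;0 0 0 0 0 0;0 0 0 0 0 0;0 0 -20 0 0 0;0 0 -40 0 0 0;0 0 -40 0 0 0;0 0 -35 0 0 0;0 0 0 0 0 0;0 0 0 0 0 0", "claw": 80}}

```text
t: 28.48
tool_pos: [0.6506, -0.0408, 0.1916]
tcp_rot: [[-0.039, 0.999, 0.0], [0.999, 0.039, -0.0], [-0.0, 0.0, -1.0]]
force: [0.0, 0.1, -1.3]
finger_gap: 0.0636
gripper_force: 0.0
```

```bash
python3 -c "
from h import *
go((.643,.1435,.19),(.643,.1435,.095))
for l in ('cup_m3','cup_l1','ejector_top'): print(l,pp('scene',l,2))"
```

```text
at [ 0.6506 -0.0408  0.1916] t 28.5 yaw 92.21 tilt [-0.0001  0.0005] F [ 0.   0.1 -1.3] gap 0.0636
(0.643, 0.1435, 0.19) [184.4  -0.5   1.6] rows 3.4
(0.643, 0.1435, 0.095) [ 0. -0. 95.] rows 1.7
cup_m3 [[0.646, 0.057, 0.036, 0.58], [0.647, -0.042, 0.03, 0.49], [0.648, -0.041, 0.03, 0.71], [0.649, 0.06, 0.036, 0.53]]
cup_l1 [[0.789, -0.008, -0.0, 0.6], [0.644, 0.062, 0.031, 0.48], [0.789, -0.011, 0.0, 0.62], [0.647, 0.059, 0.027, 0.49]]
ejector_top [[0.646, 0.141, 0.088, 0.42], [0.642, 0.143, 0.085, 0.51]]
```

>>> {"name": "play_rows", "arguments": {"series": "46 0 0 0 0 0;46 0 0 0 0 0;46 0 0 0 0 0;46 0 0 0 0 0;0 0 0 0 0 0;0 0 30 0 0 0;0 0 30 0 0 0;0 0 25 0 0 0;0 0 0 0 0 0;0 0 0 0 0 0;0 0 0 0 0 0", "claw": 255}}

```text
t: 30.45
tool_pos: [0.6448, 0.1429, 0.1084]
tcp_rot: [[-0.038, 0.999, 0.003], [0.999, 0.038, 0.0], [0.0, 0.003, -1.0]]
force: [-0.5, 1.2, -0.8]
finger_gap: 0.0006
gripper_force: 0.0
```

>>> {"name": "play_rows", "arguments": {"series": "0 0 6 0 0 0;0 0 6 0 0 0;0 0 3 0 0 0;0 0 3 0 0 0;0 0 3 0 0 0;0 0 3 0 0 0;0 0 3 0 0 0;0 0 3 0 0 0;0 0 0 0 0 0;0 0 0 0 0 0"}}

```text
t: 31.7
tool_pos: [0.6435, 0.1431, 0.0771]
tcp_rot: [[-0.039, 0.999, -0.0], [0.999, 0.039, -0.0], [-0.0, -0.0, -1.0]]
force: [-5.6, -0.6, 7.3]
finger_gap: 0.0005
gripper_force: 4.0
```

>>> {"name": "play_rows", "arguments": {"series": "0 0 3 0 0 0;0 0 3 0 0 0;0 0 3 0 0 0;0 0 2 0 0 0;0 0 0 0 0 0;0 0 0 0 0 0"}}

```text
t: 32.45
tool_pos: [0.6436, 0.1431, 0.0659]
tcp_rot: [[-0.039, 0.999, 0.0], [0.999, 0.039, 0.0], [0.0, 0.0, -1.0]]
force: [-4.2, 0.7, 5.0]
finger_gap: 0.0005
gripper_force: 3.1
```

>>> {"name": "play_rows", "arguments": {"series": "0 0 1 0 0 0;0 0 1 0 0 0;0 0 1 0 0 0;0 0 0 0 0 0;0 0 0 0 0 0"}}

```text
t: 33.08
tool_pos: [0.6438, 0.1431, 0.0652]
tcp_rot: [[-0.039, 0.999, 0.001], [0.999, 0.039, -0.0], [-0.0, 0.001, -1.0]]
force: [-12.4, -2.1, 21.3]
finger_gap: 0.0001
gripper_force: 10.5
```

>>> {"name": "play_rows", "arguments": {"series": "0 0 0.4 0 0 0;0 0 0 0 0 0;0 0 -4 0 0 0;0 0 -6 0 0 0;0 0 -6 0 0 0;0 0 -10 0 0 0;0 0 -30 0 0 0;0 0 -40 0 0 0;0 0 -40 0 0 0;0 0 0 0 0 0;0 0 0 0 0 0", "claw": 90}}

```text
t: 34.45
tool_pos: [0.6431, 0.143, 0.1972]
tcp_rot: [[-0.039, 0.999, -0.001], [0.999, 0.039, -0.0], [-0.0, -0.001, -1.0]]
force: [0.2, 0.2, -0.5]
finger_gap: 0.0603
gripper_force: 0.0
```

```bash
python3 -c "
from h import *
go((.651,-.0413,.2),(.651,-.0413,.102))
c=cams.camera('scene'); cv2.imwrite('pics/s3.png',cv2.resize(c['color'][130:260,240:400,::-1],None,fx=4.5,fy=4.5,interpolation=2))"
```

```text
at [0.6431 0.143  0.1972] t 34.5 yaw 92.21 tilt [-0.0001 -0.001 ] F [ 0.2  0.2 -0.5] gap 0.0603
(0.651, -0.0413, 0.2) [-184.5    0.8   -2.7] rows 3.4
(0.651, -0.0413, 0.102) [ 0.   0.1 98. ] rows 1.8
```

View pics/s3.png

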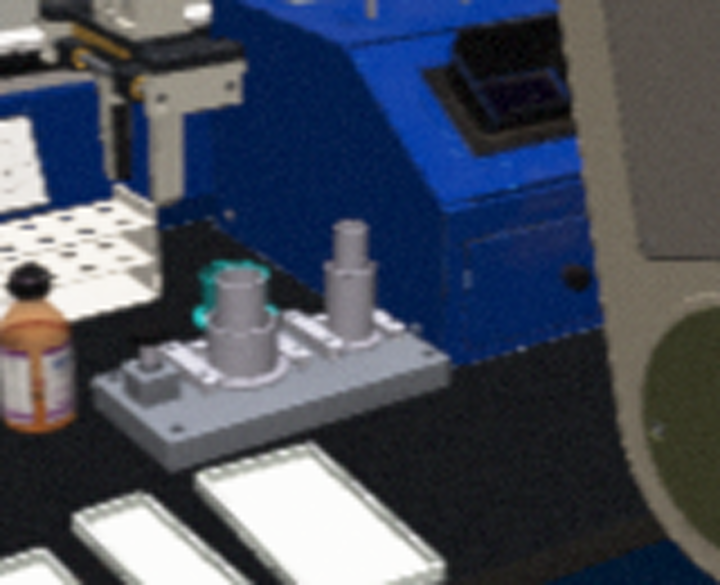

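Both inner cups stand higher now and the pad is back up. Lifting the inner medium out first.

>>> {"name": "play_rows", "arguments": {"series": "-40.5 0.6 0 0 0 0;-40.5 0 0 0 0 0;0 0 0 0 0 0;0 0 40 0 0 0;0 0 40 0 0 0;0 0 30 0 0 0;0 0 8 0 0 0;0 0 0 0 0 0;0 0 0 0 0 0"}}

```text
t: 35.62
tool_pos: [0.6484, 0.0624, 0.0817]
tcp_rot: [[-0.039, 0.999, 0.002], [0.999, 0.039, 0.0], [0.0, 0.002, -1.0]]
force: [-0.1, 0.6, -0.4]
finger_gap: 0.06
gripper_force: 0.0
```

>>> {"name": "play_rows", "arguments": {"series": "0 0 0 0 0 0;0 0 0 0 0 0;0 0 0 0 0 0;0 0 0 0 0 0;0 0 0 0 0 0;0 0 0 0 0 0", "claw": 255, "force": 15}}

```text
t: 36.38
tool_pos: [0.6476, 0.0621, 0.0804]
tcp_rot: [[-0.038, 0.999, 0.001], [0.999, 0.038, -0.0], [-0.0, 0.001, -1.0]]
force: [-0.5, -0.6, 5.1]
finger_gap: 0.0392
gripper_force: 15.0
```

>>> {"name": "play_rows", "arguments": {"series": "0 0 -4 0 0 0;0 0 -4 0 0 0;0 0 -4 0 0 0;0 0 -4 0 0 0;0 0 0 0 0 0"}}

```text
t: 37.0
tool_pos: [0.6476, 0.0621, 0.0965]
tcp_rot: [[-0.038, 0.999, 0.001], [0.999, 0.038, 0.0], [-0.0, 0.001, -1.0]]
force: [0.3, -1.2, -1.8]
finger_gap: 0.039
gripper_force: 15.0
```

```bash
python3 -c "
from h import *
go((.6476,.0621,.2),(.4495,.3265,.2),(.4495,.3265,.042))"
```

```text
at [0.6476 0.0621 0.0965] t 37.0 yaw 92.2 tilt [-0.      0.0009] F [ 0.3 -1.2 -1.8] gap 0.039
(0.6476, 0.0621, 0.2) [-0.000e+00  1.000e-01 -1.035e+02] rows 1.9
(0.4495, 0.3265, 0.2) [ 2.718e+02 -1.878e+02 -2.000e-01] rows 4.9
(0.4495, 0.3265, 0.042) [ 0.00e+00 -1.00e-01  1.58e+02] rows 2.9
```

>>> {"name": "play_rows", "arguments": {"series": "0 0 -35 0 0 0;0 0 -35 0 0 0;0 0 -34 0 0 0;38.8 -26.8 0 0 0 0;38.8 -26.8 0 0 0 0;38.8 -26.8 0 0 0 0;38.8 -26.8 0 0 0 0;38.8 -26.8 0 0 0 0;38.8 -26.8 0 0 0 0;38.8 -27 0 0 0 0;0 0 40 0 0 0;0 0 40 0 0 0;0 0 40 0 0 0;0 0 20 0 0 0;0 0 0 0 0 0;0 0 0 0 0 0"}}

```text
t: 39.0
tool_pos: [0.4503, 0.327, 0.0618]
tcp_rot: [[-0.038, 0.999, 0.002], [0.999, 0.038, 0.001], [0.001, 0.002, -1.0]]
force: [-0.9, -0.1, -0.9]
finger_gap: 0.0388
gripper_force: 15.0
```

```bash
python3 -c "
from h import *
go((.4495,.3265,.042))
print(pp('scene','cup_m3',4))"
```

```text
at [0.4503 0.327  0.0618] t 39.0 yaw 92.2 tilt [0.0012 0.0023] F [-0.9 -0.1 -0.9] gap 0.0388
(0.4495, 0.3265, 0.042) [-0.4 -0.9 19.8] rows 0.4
[[0.452, 0.324, 0.026, 0.67], [0.649, -0.043, 0.029, 0.44], [0.646, -0.041, 0.03, 0.65], [0.454, 0.325, 0.023, 0.61], [0.451, 0.326, 0.025, 0.86], [0.648, -0.043, 0.03, 0.47], [0.645, -0.043, 0.03, 0.77], [0.449, 0.324, 0.023, 0.54]]
```

>>> {"name": "play_rows", "arguments": {"series": "0 0 10 0 0 0;0 0 6 0 0 0;0 0 3 0 0 0;0 0 1.5 0 0 0;0 0 0 0 0 0;0 0 0 0 0 0"}}

```text
t: 40.15
tool_pos: [0.4488, 0.3269, 0.041]
tcp_rot: [[-0.039, 0.999, -0.001], [0.999, 0.039, 0.001], [0.001, -0.001, -1.0]]
force: [-8.8, -2.2, 16.6]
finger_gap: 0.039
gripper_force: 15.0
```

>>> {"name": "play_rows", "arguments": {"series": "0 0 0 0 0 0;0 0 0 0 0 0;0 0 0 0 0 0;0 0 0 0 0 0;0 0 -20 0 0 0;0 0 -45 0 0 0;0 0 -50 0 0 0;0 0 -50 0 0 0;0 0 0 0 0 0;0 0 0 0 0 0", "claw": 100}}

```text
t: 41.4
tool_pos: [0.4492, 0.3264, 0.2052]
tcp_rot: [[-0.038, 0.999, 0.001], [0.999, 0.038, 0.001], [0.001, 0.001, -1.0]]
force: [0.7, -0.5, -0.6]
finger_gap: 0.0564
gripper_force: 0.0
```

```bash
python3 -c "
from h import *
go((.651,-.0408,.2),(.651,-.0408,.101))
print(pp('top','cup_s3',2),pp('top','cup_m3',2))"
```

```text
at [0.4492 0.3264 0.2052] t 41.4 yaw 92.2 tilt [0.0006 0.001 ] F [ 0.7 -0.5 -0.6] gap 0.0564
(0.651, -0.0408, 0.2) [-374.6  187.5    5.2] rows 6.8
(0.651, -0.0408, 0.101) [-0.1 -0.1 99. ] rows 1.8
[[0.65, -0.048, 0.045, 0.56], [0.51, -0.454, -0.004, 0.31], [0.651, -0.048, 0.042, 0.54]] [[0.448, 0.324, 0.005, 0.57], [0.649, -0.041, 0.028, 0.44], [0.449, 0.326, 0.006, 0.74], [0.51, -0.456, -0.0, 0.65], [0.652, -0.039, 0.03, 0.63]]
```

>>> {"name": "play_rows", "arguments": {"series": "-46.8 23.4 0 0 0 0;-46.8 23.4 0 0 0 0;-46.8 23.4 0 0 0 0;-46.8 23.4 0 0 0 0;-46.8 23.4 0 0 0 0;-46.8 23.4 0 0 0 0;-46.8 23.4 0 0 0 0;-47 23.7 0 0 0 0;0 0 30 0 0 0;0 0 30 0 0 0;0 0 0 0 0 0;0 0 0 0 0 0;0 0 0 0 0 0"}}

```text
t: 43.42
tool_pos: [0.652, -0.0407, 0.1466]
tcp_rot: [[-0.039, 0.999, 0.003], [0.999, 0.039, -0.0], [-0.001, 0.003, -1.0]]
force: [1.2, 0.1, -0.6]
finger_gap: 0.0566
gripper_force: 0.0
```

```bash
python3 -c "
from h import *
go((.6505,-.0408,.102))"
```

```text
at [ 0.652  -0.0407  0.1466] t 43.4 yaw 92.23 tilt [-0.0005  0.003 ] F [ 1.2  0.1 -0.6] gap 0.0566
(0.6505, -0.0408, 0.102) [ 0.  -1.7 44.6] rows 0.8
```

>>> {"name": "play_rows", "arguments": {"series": "0 -1 20 0 0 0;0 0 15 0 0 0;0 0 8 0 0 0;0 0 0 0 0 0;0 0 0 0 0 0"}}

```text
t: 44.05
tool_pos: [0.6502, -0.0409, 0.1018]
tcp_rot: [[-0.038, 0.999, 0.001], [0.999, 0.038, -0.0], [-0.0, 0.001, -1.0]]
force: [0.1, -0.3, -0.9]
finger_gap: 0.0564
gripper_force: 0.0
```

>>> {"name": "play_rows", "arguments": {"series": "0 0 0 0 0 0;0 0 0 0 0 0;0 0 0 0 0 0;0 0 0 0 0 0;0 0 0 0 0 0;0 0 0 0 0 0;0 0 0 0 0 0", "claw": 255}}

```text
t: 44.92
tool_pos: [0.6499, -0.0409, 0.1015]
tcp_rot: [[-0.038, 0.999, 0.0], [0.999, 0.038, -0.0], [-0.0, 0.0, -1.0]]
force: [-0.6, -0.3, 1.1]
finger_gap: 0.025
gripper_force: 15.0
```

>>> {"name": "play_rows", "arguments": {"series": "0 0 -4 0 0 0;0 0 -4 0 0 0;0 0 -4 0 0 0;0 0 -4 0 0 0;0 0 0 0 0 0"}}

```text
t: 45.55
tool_pos: [0.6502, -0.0409, 0.1181]
tcp_rot: [[-0.039, 0.999, 0.001], [0.999, 0.039, -0.0], [-0.0, 0.001, -1.0]]
force: [-0.0, -0.0, -0.1]
finger_gap: 0.0256
gripper_force: 15.0
```

>>> {"name": "play_rows", "arguments": {"series": "0 0 -30 0 0 0;0 0 -35 0 0 0;0 0 -30 0 0 0;39.2 -28.5 0 0 0 0;39.2 -28.5 0 0 0 0;39.2 -28.5 0 0 0 0;39.2 -28.5 0 0 0 0;39.2 -28.5 0 0 0 0;39.2 -28.5 0 0 0 0;39.2 -28.5 0 0 0 0;0 0 40 0 0 0;0 0 40 0 0 0;0 0 40 0 0 0;0 0 0 0 0 0;0 0 0 0 0 0"}}

```text
t: 47.42
tool_pos: [0.4408, 0.2259, 0.094]
tcp_rot: [[-0.038, 0.999, 0.001], [0.999, 0.038, 0.001], [0.001, 0.001, -1.0]]
force: [0.2, 0.0, -0.9]
finger_gap: 0.0255
gripper_force: 15.0
```

```bash
python3 -c "
from h import *
go((.44,.2255,.0627))
print(pp('scene','cup_s3',3),pp('top','cup_s3',2))"
```

```text
at [0.4408 0.2259 0.094 ] t 47.4 yaw 92.2 tilt [0.0005 0.0014] F [ 0.2  0.  -0.9] gap 0.0255
(0.44, 0.2255, 0.0627) [-0.4 -0.8 31.3] rows 0.6
[[0.44, 0.225, 0.032, 0.67], [0.444, 0.228, 0.037, 0.46], [0.441, 0.226, 0.034, 0.75]] [[0.439, 0.22, 0.035, 0.36], [0.441, 0.22, 0.035, 0.47]]
```

>>> {"name": "play_rows", "arguments": {"series": "0 0 15 0 0 0;0 0 10 0 0 0;0 0 4 0 0 0;0 0 1.5 0 0 0;0 0 0 0 0 0;0 0 0 0 0 0"}}

```text
t: 48.68
tool_pos: [0.4398, 0.2256, 0.0623]
tcp_rot: [[-0.039, 0.999, -0.001], [0.999, 0.039, -0.0], [-0.0, -0.001, -1.0]]
force: [-4.4, -1.9, 6.7]
finger_gap: 0.0252
gripper_force: 15.0
```

>>> {"name": "play_rows", "arguments": {"series": "0 0 0 0 0 0;0 0 0 0 0 0;0 0 0 0 0 0;0 0 0 0 0 0;0 0 -20 0 0 0;0 0 -40 0 0 0;0 0 -40 0 0 0;0 0 -40 0 0 0;0 0 0 0 0 0;0 0 0 0 0 0", "claw": 95}}

```text
t: 49.92
tool_pos: [0.4398, 0.2256, 0.2014]
tcp_rot: [[-0.038, 0.999, -0.0], [0.999, 0.038, -0.0], [-0.0, -0.0, -1.0]]
force: [0.2, -0.4, 0.2]
finger_gap: 0.0581
gripper_force: 0.0
```

```bash
python3 -c "
from h import *
go((.6505,-.041,.2),(.6505,-.041,.0565))
print(pp('scene','cup_m3',3))"
```

```text
at [0.4398 0.2256 0.2014] t 49.9 yaw 92.21 tilt [-0.0001 -0.0004] F [ 0.2 -0.4  0.2] gap 0.0581
(0.6505, -0.041, 0.2) [-274.5  200.3    1.3] rows 5.0
(0.6505, -0.041, 0.0565) [0.000e+00 1.000e-01 1.435e+02] rows 2.6
[[0.448, 0.324, 0.004, 0.81], [0.647, -0.04, 0.029, 0.68], [0.451, 0.326, 0.005, 0.95], [0.645, -0.044, 0.028, 0.69], [0.436, 0.223, 0.003, 0.17], [0.451, 0.324, 0.003, 0.87], [0.646, -0.044, 0.027, 0.61], [0.411, 0.327, -0.001, 0.49]]
```

Now the outer medium. Grip it and slide it straight back out.

>>> {"name": "play_rows", "arguments": {"series": "-45.8 33.4 0 0 0 0;-45.8 33.4 0 0 0 0;-45.8 33.4 0 0 0 0;-45.8 33.4 0 0 0 0;-45.8 33.4 0 0 0 0;-45.5 33.3 0 0 0 0;0 0 0 0 0 0;0 0 40 0 0 0;0 0 40 0 0 0;0 0 35 0 0 0;0 0 18 0 0 0;0 0 8 0 0 0;0 0 0 0 0 0;0 0 0 0 0 0"}}

```text
t: 51.98
tool_pos: [0.6519, -0.041, 0.0628]
tcp_rot: [[-0.039, 0.999, 0.003], [0.999, 0.039, -0.0], [-0.0, 0.003, -1.0]]
force: [0.2, -0.1, -1.2]
finger_gap: 0.0582
gripper_force: 0.0
```

>>> {"name": "play_rows", "arguments": {"series": "0 0 0 0 0 0;0 0 0 0 0 0;0 0 0 0 0 0;0 0 0 0 0 0;0 0 0 0 0 0;0 0 0 0 0 0;0 0 0 0 0 0", "claw": 255, "force": 20}}

```text
t: 52.85
tool_pos: [0.6507, -0.041, 0.0615]
tcp_rot: [[-0.038, 0.999, 0.0], [0.999, 0.038, -0.0], [-0.0, 0.0, -1.0]]
force: [-4.1, -0.3, 6.2]
finger_gap: 0.0401
gripper_force: 20.0
```

>>> {"name": "play_rows", "arguments": {"series": "0 -5 -0.5 0 0 0;0 -6 0 0 0 0;0 -6 0 0 0 0;0 -6 0 0 0 0;0 0 0 0 0 0"}}

```text
t: 53.48
tool_pos: [0.6272, -0.0419, 0.0616]
tcp_rot: [[-0.038, 0.999, -0.0], [0.999, 0.038, -0.0], [-0.0, -0.0, -1.0]]
force: [-2.2, -0.4, 4.7]
finger_gap: 0.0405
gripper_force: 20.0
```

>>> {"name": "play_rows", "arguments": {"series": "0 -7 -0.5 0 0 0;0 -7 0 0 0 0;0 -7 0 0 0 0;0 -7 0 0 0 0;0 -7 0 0 0 0;0 -7 0 0 0 0;0 -3 0 0 0 0;0 0 0 0 0 0;0 0 -40 0 0 0;0 0 -50 0 0 0;0 0 -50 0 0 0;0 0 0 0 0 0;0 0 0 0 0 0"}}

```text
t: 55.1
tool_pos: [0.5827, -0.0435, 0.2015]
tcp_rot: [[-0.039, 0.999, -0.0], [0.999, 0.039, 0.0], [0.0, -0.0, -1.0]]
force: [-1.1, 0.3, -2.0]
finger_gap: 0.0402
gripper_force: 20.0
```

```bash
python3 -c "
from h import *
go((.3655,.3225,.2),(.3655,.3225,.04))"
```

```text
at [ 0.5827 -0.0435  0.2015] t 55.1 yaw 92.21 tilt [ 0.     -0.0002] F [-1.1  0.3 -2. ] gap 0.0402
(0.3655, 0.3225, 0.2) [ 374.1 -202.9    1.5] rows 6.8
(0.3655, 0.3225, 0.04) [ -0.   0. 160.] rows 2.9
```

>>> {"name": "play_rows", "arguments": {"series": "46.8 -25.4 0 0 0 0;46.8 -25.4 0 0 0 0;46.8 -25.4 0 0 0 0;46.8 -25.4 0 0 0 0;46.8 -25.4 0 0 0 0;46.8 -25.4 0 0 0 0;46.8 -25.4 0 0 0 0;46.5 -25.1 0 0 0 0;0 0 0 0 0 0;0 0 40 0 0 0;0 0 50 0 0 0;0 0 45 0 0 0;0 0 0 0 0 0;0 0 0 0 0 0;0 0 0 0 0 0"}}

```text
t: 56.98
tool_pos: [0.3673, 0.3233, 0.0693]
tcp_rot: [[-0.038, 0.999, 0.003], [0.999, 0.038, 0.002], [0.002, 0.003, -1.0]]
force: [0.5, 0.3, -1.7]
finger_gap: 0.04
gripper_force: 20.0
```

```bash
python3 -c "
from h import *
go((.3655,.3225,.037))
print(pp('scene','cup_m3',3))"
```

```text
at [0.3673 0.3233 0.0693] t 57.0 yaw 92.19 tilt [0.002  0.0032] F [ 0.5  0.3 -1.7] gap 0.04
(0.3655, 0.3225, 0.037) [-0.8 -1.9 32.3] rows 0.6
[[0.364, 0.324, 0.036, 0.57], [0.368, 0.324, 0.037, 0.88], [0.448, 0.324, 0.004, 0.64], [0.447, 0.32, 0.004, 0.83], [0.366, 0.322, 0.035, 0.54]]
```

>>> {"name": "play_rows", "arguments": {"series": "0 0 15 0 0 0;0 0 10 0 0 0;0 0 4 0 0 0;0 0 1.5 0 0 0;0 0 0 0 0 0;0 0 0 0 0 0"}}

```text
t: 58.02
tool_pos: [0.3655, 0.3225, 0.0364]
tcp_rot: [[-0.039, 0.999, -0.0], [0.999, 0.039, -0.0], [-0.0, -0.0, -1.0]]
force: [-2.1, -0.4, 1.6]
finger_gap: 0.0401
gripper_force: 20.0
```

>>> {"name": "play_rows", "arguments": {"series": "0 0 0 0 0 0;0 0 0 0 0 0;0 0 0 0 0 0;0 0 0 0 0 0;0 0 -20 0 0 0;0 0 -40 0 0 0;0 0 -50 0 0 0;0 0 -50 0 0 0;0 0 0 0 0 0;0 0 0 0 0 0", "claw": 95}}

```text
t: 59.28
tool_pos: [0.3655, 0.3224, 0.196]
tcp_rot: [[-0.038, 0.999, -0.0], [0.999, 0.038, -0.0], [-0.0, -0.0, -1.0]]
force: [-0.4, -0.0, -0.8]
finger_gap: 0.0586
gripper_force: 0.0
```

```bash
python3 -c "
from h import *
go((.6473,.0622,.2),(.6473,.0622,.049))"
```

```text
at [0.3655 0.3224 0.196 ] t 59.3 yaw 92.2 tilt [-0.0001 -0.0002] F [-0.4 -0.  -0.8] gap 0.0586
(0.6473, 0.0622, 0.2) [-270.8  271.6   -4. ] rows 4.9
(0.6473, 0.0622, 0.049) [  0.   0. 151.] rows 2.7
```

Next is the outer large cup in bay_l.

>>> {"name": "play_rows", "arguments": {"series": "-38.7 38.8 0 0 0 0;-38.7 38.8 0 0 0 0;-38.7 38.8 0 0 0 0;-38.7 38.8 0 0 0 0;-38.7 38.8 0 0 0 0;-38.7 38.8 0 0 0 0;-38.6 38.8 0 0 0 0;0 0 0 0 0 0;0 0 40 0 0 0;0 0 40 0 0 0;0 0 0 0 0 0;0 0 0 0 0 0;0 0 0 0 0 0", "claw": 35}}

```text
t: 60.9
tool_pos: [0.6487, 0.0627, 0.119]
tcp_rot: [[-0.039, 0.999, 0.004], [0.999, 0.039, 0.0], [-0.0, 0.004, -1.0]]
force: [-0.6, -0.0, 0.5]
finger_gap: 0.0802
gripper_force: 0.0
```

```bash
python3 -c "
from h import *
go((.6473,.0622,.049)); print(pp('scene','cup_l1',3))"
```

```text
at [0.6487 0.0627 0.119 ] t 60.9 yaw 92.23 tilt [-0.      0.0036] F [-0.6 -0.   0.5] gap 0.0802
(0.6473, 0.0622, 0.049) [-0.4 -1.7 70. ] rows 1.3
[[0.79, -0.006, -0.004, 0.63], [0.646, 0.062, 0.028, 0.54], [0.645, 0.061, 0.032, 0.78], [0.789, -0.008, -0.001, 0.69], [0.645, 0.061, 0.028, 0.55], [0.788, -0.009, -0.0, 0.49]]
```

>>> {"name": "play_rows", "arguments": {"series": "0 -0.7 35 0 0 0;0 0 25 0 0 0;0 0 6 0 0 0;0 0 0 0 0 0;0 0 0 0 0 0;0 0 0 0 0 0"}}

```text
t: 61.95
tool_pos: [0.6477, 0.0624, 0.0519]
tcp_rot: [[-0.039, 0.999, 0.002], [0.999, 0.039, 0.0], [-0.0, 0.002, -1.0]]
force: [-0.1, 0.9, -0.8]
finger_gap: 0.0806
gripper_force: 0.0
```

>>> {"name": "play_rows", "arguments": {"series": "0 0 0 0 0 0;0 0 0 0 0 0;0 0 0 0 0 0;0 0 0 0 0 0;0 0 0 0 0 0;0 0 0 0 0 0", "claw": 255, "force": 25}}

```text
t: 62.7
tool_pos: [0.6463, 0.0624, 0.0505]
tcp_rot: [[-0.039, 0.999, -0.001], [0.999, 0.039, 0.0], [0.0, -0.001, -1.0]]
force: [-5.1, -0.5, 5.4]
finger_gap: 0.0568
gripper_force: 24.9
```

>>> {"name": "play_rows", "arguments": {"series": "0 -4 -0.6 0 0 0;0 -6 0 0 0 0;0 -6 0 0 0 0;0 -6 0 0 0 0;0 0 0 0 0 0"}}

```text
t: 63.32
tool_pos: [0.6241, 0.0615, 0.0509]
tcp_rot: [[-0.039, 0.999, -0.0], [0.999, 0.039, 0.0], [0.0, -0.0, -1.0]]
force: [0.0, 1.1, -2.9]
finger_gap: 0.0569
gripper_force: 24.9
```

>>> {"name": "play_rows", "arguments": {"series": "0 -7 0 0 0 0;0 -7 0 0 0 0;0 -7 0 0 0 0;0 -7 0 0 0 0;0 -7 0 0 0 0;0 -7 0 0 0 0;0 -7 0 0 0 0;0 0 0 0 0 0;0 0 -30 0 0 0;0 0 -30 0 0 0;0 0 0 0 0 0;0 0 0 0 0 0"}}

```text
t: 64.82
tool_pos: [0.5753, 0.0596, 0.1099]
tcp_rot: [[-0.038, 0.999, -0.001], [0.999, 0.038, -0.0], [0.0, -0.001, -1.0]]
force: [-0.4, -0.2, -2.7]
finger_gap: 0.0571
gripper_force: 24.9
```

```bash
python3 -c "
from h import *
go((.487,.112,.1),(.487,.112,.0258))"
```

```text
at [0.5753 0.0596 0.1099] t 64.8 yaw 92.21 tilt [ 0.    -0.001] F [-0.4 -0.2 -2.7] gap 0.0571
(0.487, 0.112, 0.1) [ 55.8 -86.2   9.9] rows 1.6
(0.487, 0.112, 0.0258) [-0.   0.1 74.2] rows 1.3
```

>>> {"name": "play_rows", "arguments": {"series": "28 -43 0 0 0 0;27.8 -43.2 0 0 0 0;0 0 25 0 0 0;0 0 25 0 0 0;0 0 0 0 0 0;0 0 0 0 0 0;0 0 0 0 0 0"}}

```text
t: 65.7
tool_pos: [0.4883, 0.112, 0.062]
tcp_rot: [[-0.038, 0.999, 0.001], [0.999, 0.038, 0.0], [0.0, 0.001, -1.0]]
force: [0.3, 0.5, -1.8]
finger_gap: 0.0564
gripper_force: 24.9
```

```bash
python3 -c "
from h import *
go((.487,.112,.0258))
print(pp('scene','cup_l1',3),pp('scene','tray_l',2))"
```

```text
at [0.4883 0.112  0.062 ] t 65.7 yaw 92.19 tilt [0.0002 0.0014] F [ 0.3  0.5 -1.8] gap 0.0564
(0.487, 0.112, 0.0258) [ 0.  -1.4 36.2] rows 0.7
[[0.487, 0.112, 0.044, 0.56], [0.792, -0.008, -0.0, 0.51], [0.507, 0.494, 0.001, 0.7], [0.488, 0.109, 0.04, 0.67], [0.79, -0.004, 0.001, 0.5], [0.442, 0.115, -0.001, 0.42], [0.488, 0.111, 0.042, 0.83], [0.788, -0.009, 0.002, 0.64]] [[0.408, 0.324, 0.002, 0.69], [0.444, 0.111, 0.001, 0.66], [0.434, 0.228, 0.005, 0.65], [0.432, 0.224, 0.002, 0.95], [0.408, 0.326, -0.0, 0.93], [0.44, 0.111, 0.001, 0.56], [0.487, 0.107, 0.042, 0.27]]
```

>>> {"name": "play_rows", "arguments": {"series": "0 0 18 0 0 0;0 0 10 0 0 0;0 0 4 0 0 0;0 0 2.5 0 0 0;0 0 0 0 0 0;0 0 0 0 0 0"}}

```text
t: 66.95
tool_pos: [0.4879, 0.1121, 0.0269]
tcp_rot: [[-0.039, 0.999, 0.001], [0.999, 0.039, 0.0], [0.0, 0.001, -1.0]]
force: [-0.2, -0.2, -1.7]
finger_gap: 0.0566
gripper_force: 24.9
```

>>> {"name": "play_rows", "arguments": {"series": "0 0 0 0 0 0;0 0 0 0 0 0;0 0 0 0 0 0;0 0 0 0 0 0;0 0 0 0 0 0;0 0 -30 0 0 0;0 0 -50 0 0 0;0 0 -60 0 0 0;0 0 0 0 0 0;0 0 0 0 0 0", "claw": 30}}

```text
t: 68.2
tool_pos: [0.4875, 0.112, 0.1663]
tcp_rot: [[-0.039, 0.999, 0.0], [0.999, 0.039, 0.0], [0.0, 0.0, -1.0]]
force: [0.3, 0.4, -0.7]
finger_gap: 0.0819
gripper_force: 0.0
```

Run:
```python
from h import *
c=cams.camera("top"); cv2.imwrite('pics/t2.png',cv2.resize(c['color'][130:310,190:480,::-1],None,fx=2.7,fy=2.7,interpolation=2))
for uv,a in feet(c):
    m=uv.mean(0)
    if 360<m[0]<470 and 215<m[1]<290: print(m.round(1),a,[np.round(q,1) for q in cv2.fitEllipse(onz(c,uv,.005).astype(np.float32)*1000)])
go((.4478,-.343,.2),(.4478,-.343,.022))
print(pp('top','cup_l1',2))
```

```text
[414.2 255.9] 435.375 [array([ 426.5, -339.4]), array([78.7, 80.3]), np.float64(27.0)]
[448.  231.5] 683.125 [array([ 507. , -458.4]), array([ 95.7, 106.5]), np.float64(7.6)]
at [0.4867 0.1119 0.1652] t 68.2 yaw 92.21 tilt [-0.0002 -0.0019] F [-0.6  0.2 -0.5] gap 0.082
(0.4478, -0.343, 0.2) [-453.1  -56.5  -34.6] rows 8.2
(0.4478, -0.343, 0.022) [  0.    0.3 178. ] rows 3.2
[[0.645, -0.508, -0.0, 0.86], [0.427, -0.338, 0.0, 0.72], [0.79, -0.012, -0.001, 0.59], [0.425, -0.339, 0.001, 0.85], [0.788, -0.009, -0.004, 0.76], [0.643, -0.505, 0.001, 0.72]]
```

View pics/t2.png

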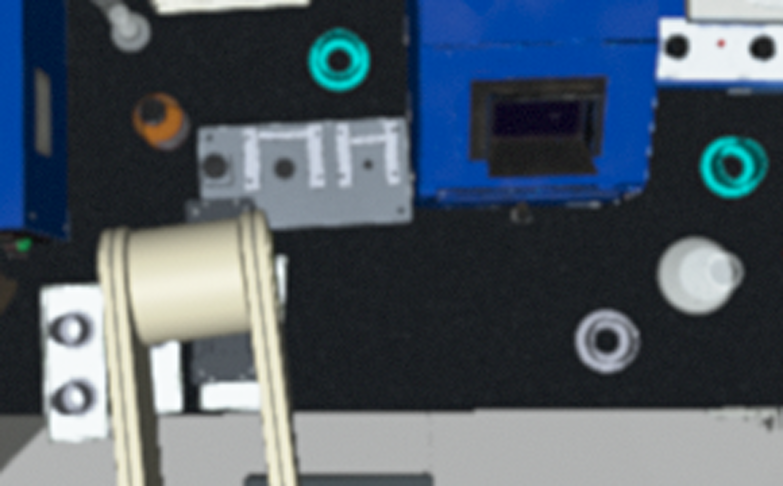

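The empty steel cup was knocked from crop (609,324) to (606,341), about (0.4265, -0.339). Both medium cups stand in their tray. Fetching the empty cup.

>>> {"name": "play_rows", "arguments": {"series": "0 0 -30 0 0 0;-49.8 -8.6 0 0 0 0;-49.8 -8.6 0 0 0 0;-49.8 -8.6 0 0 0 0;-49.8 -8.6 0 0 0 0;-49.8 -8.6 0 0 0 0;-49.8 -8.6 0 0 0 0;-49.8 -8.6 0 0 0 0;-49.8 -8.6 0 0 0 0;-50 -8.6 0 0 0 0;0 0 40 0 0 0;0 0 40 0 0 0;0 0 0 0 0 0;0 0 0 0 0 0;0 0 0 0 0 0"}}

```text
t: 70.32
tool_pos: [0.4286, -0.3399, 0.1188]
tcp_rot: [[-0.039, 0.999, 0.002], [0.999, 0.039, -0.002], [-0.002, 0.002, -1.0]]
force: [-0.3, 0.4, 0.5]
finger_gap: 0.082
gripper_force: 0.0
```

```bash
python3 -c "
from h import *
go((.4262,-.339,.022)); print(pp('scene','cup_l1',2))"
```

```text
at [ 0.4286 -0.3399  0.1188] t 70.3 yaw 92.23 tilt [-0.0025  0.0024] F [-0.3  0.4  0.5] gap 0.082
(0.4262, -0.339, 0.022) [ 1.2 -2.6 96.8] rows 1.8
[[0.486, 0.112, 0.005, 0.77], [0.788, -0.01, -0.001, 0.68], [0.362, 0.321, 0.005, 0.39], [0.444, 0.111, -0.0, 0.31], [0.488, 0.114, 0.006, 0.63], [0.789, -0.01, -0.002, 0.6]]
```

>>> {"name": "play_rows", "arguments": {"series": "0.6 -1 40 0 0 0;0 0 35 0 0 0;0 0 14 0 0 0;0 0 6 0 0 0;0 0 0 0 0 0;0 0 0 0 0 0"}}

```text
t: 71.28
tool_pos: [0.4273, -0.3393, 0.023]
tcp_rot: [[-0.038, 0.999, 0.002], [0.999, 0.038, -0.002], [-0.002, 0.002, -1.0]]
force: [0.4, -0.4, 0.4]
finger_gap: 0.0815
gripper_force: 0.0
```

>>> {"name": "play_rows", "arguments": {"series": "0 0 0 0 0 0;0 0 0 0 0 0;0 0 0 0 0 0;0 0 0 0 0 0;0 0 0 0 0 0;0 0 0 0 0 0;0 0 0 0 0 0", "claw": 255}}

```text
t: 72.15
tool_pos: [0.4265, -0.3385, 0.0217]
tcp_rot: [[-0.038, 0.999, 0.0], [0.999, 0.038, -0.0], [-0.0, 0.0, -1.0]]
force: [-0.3, 0.5, 3.8]
finger_gap: 0.0563
gripper_force: 25.0
```

>>> {"name": "play_rows", "arguments": {"series": "0 0 -40 0 0 0;0 0 -50 0 0 0;0 0 -50 0 0 0;0 0 0 0 0 0;0 0 0 0 0 0"}}

```text
t: 72.78
tool_pos: [0.4259, -0.3381, 0.1603]
tcp_rot: [[-0.038, 0.999, -0.001], [0.999, 0.038, 0.001], [0.001, -0.001, -1.0]]
force: [0.1, 0.7, -2.3]
finger_gap: 0.0565
gripper_force: 25.0
```

```bash
python3 -c "
from h import *
go((.398,.1155,.16),(.398,.1155,.025))"
```

```text
at [ 0.4259 -0.3381  0.1603] t 72.8 yaw 92.2 tilt [ 0.001  -0.0011] F [ 0.1  0.7 -2.3] gap 0.0565
(0.398, 0.1155, 0.16) [454.3 -10.4   0.8] rows 8.3
(0.398, 0.1155, 0.025) [-1.00e-01  1.00e-01  1.35e+02] rows 2.5
```

>>> {"name": "play_rows", "arguments": {"series": "45.4 -1.1 0 0 0 0;45.4 -1.1 0 0 0 0;45.4 -1.1 0 0 0 0;45.4 -1.1 0 0 0 0;45.4 -1.1 0 0 0 0;45.4 -1.1 0 0 0 0;45.4 -1.1 0 0 0 0;45.4 -1.1 0 0 0 0;45.4 -1.1 0 0 0 0;45.4 -1.1 0 0 0 0;0 0 0 0 0 0;0 0 40 0 0 0;0 0 50 0 0 0;0 0 0 0 0 0;0 0 0 0 0 0;0 0 0 0 0 0"}}

```text
t: 74.78
tool_pos: [0.3996, 0.1147, 0.0736]
tcp_rot: [[-0.038, 0.999, 0.003], [0.999, 0.038, 0.0], [0.0, 0.003, -1.0]]
force: [-0.8, 1.1, -2.0]
finger_gap: 0.0567
gripper_force: 25.0
```

```bash
python3 -c "
from h import *
go((.397,.1155,.0247)); print(pp('scene','cup_l1',3))"
```

```text
at [0.3996 0.1147 0.0736] t 74.8 yaw 92.18 tilt [0.0003 0.0032] F [-0.8  1.1 -2. ] gap 0.0567
(0.397, 0.1155, 0.0247) [ 0.9 -2.7 48.9] rows 0.9
[[0.399, 0.112, 0.052, 0.61], [0.488, 0.112, 0.007, 0.6], [0.788, -0.01, -0.0, 0.46], [0.397, 0.109, 0.053, 0.91], [0.488, 0.11, 0.006, 0.69], [0.79, -0.008, -0.003, 0.65], [0.488, 0.11, 0.005, 0.67], [0.396, 0.109, 0.052, 0.57], [0.788, -0.009, -0.003, 0.48], [0.437, 0.227, 0.002, 0.44]]
```

>>> {"name": "play_rows", "arguments": {"series": "2 -1.5 25 0 0 0;0 0 14 0 0 0;0 0 5 0 0 0;0 0 2.5 0 0 0;0 0 0 0 0 0;0 0 0 0 0 0"}}

```text
t: 75.82
tool_pos: [0.3969, 0.1168, 0.0256]
tcp_rot: [[-0.038, 0.999, 0.001], [0.999, 0.038, 0.0], [0.0, 0.001, -1.0]]
force: [0.4, -0.6, -1.6]
finger_gap: 0.0566
gripper_force: 25.0
```

>>> {"name": "play_rows", "arguments": {"series": "0 0 0.8 0 0 0;0 0 0 0 0 0;0 0 0 0 0 0"}}

```text
t: 76.2
tool_pos: [0.3968, 0.1168, 0.0247]
tcp_rot: [[-0.038, 0.999, 0.001], [0.999, 0.038, 0.0], [0.0, 0.001, -1.0]]
force: [-0.6, 0.3, 4.2]
finger_gap: 0.0563
gripper_force: 25.0
```

>>> {"name": "play_rows", "arguments": {"series": "0 0 0 0 0 0;0 0 0 0 0 0;0 0 0 0 0 0;0 0 0 0 0 0;0 0 -15 0 0 0;0 0 -40 0 0 0;0 0 -60 0 0 0;-50 0 -20 0 0 0;-50 0 0 0 0 0;-50 0 0 0 0 0;-50 0 0 0 0 0;-50 0 0 0 0 0;-50 0 0 0 0 0;-50 0 0 0 0 0;0 0 0 0 0 0;0 0 0 0 0 0", "claw": 72}}

```text
t: 78.2
tool_pos: [0.4098, -0.2328, 0.1598]
tcp_rot: [[-0.038, 0.999, 0.0], [0.999, 0.038, 0.0], [0.0, 0.0, -1.0]]
force: [-1.5, 0.3, 0.0]
finger_gap: 0.0667
gripper_force: 0.0
```

Run:
```python
from h import *
c=cams.camera("top"); d=cams.camera("scene")
a=cv2.resize(c['color'][130:310,190:480,::-1],(774,480),interpolation=2)
cv2.imwrite('pics/f1.png',a)
cv2.imwrite('pics/f2.png',cv2.resize(d['color'][180:300,215:355,::-1],None,fx=4.8,fy=4.8,interpolation=2))
go()
```

```text
at [ 0.41   -0.232   0.1596] t 78.3 yaw 92.27 tilt [0.0002 0.0003] F [0.1 0.2 0.3] gap 0.067
```

View pics/f1.png

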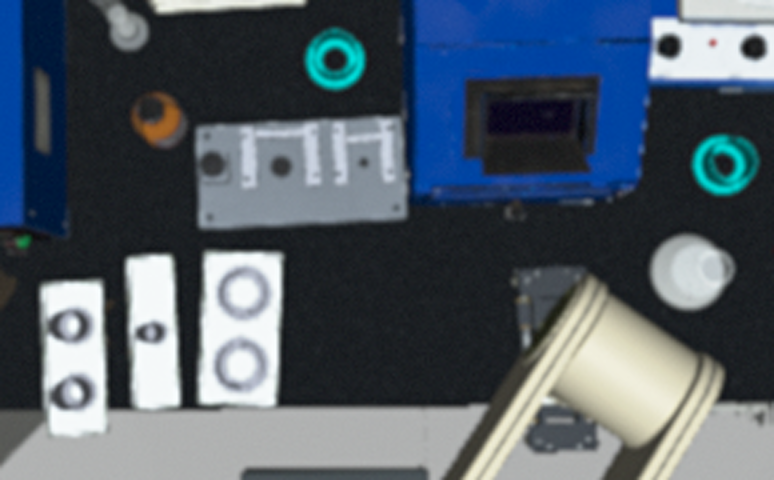

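View pics/f2.png

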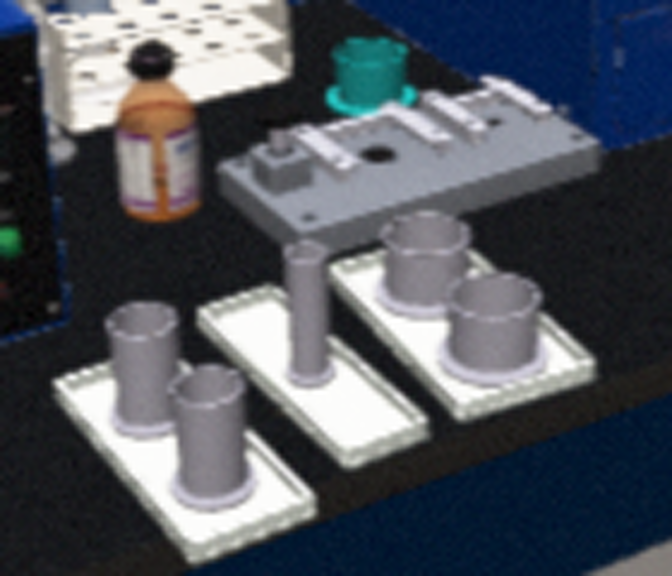

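All five cups stand upright in the right trays: large at crop (425,265) and (495,330), small at (310,310), medium at (145,370) and (210,440). The station is empty and the bystanders are untouched.

```bash
python3 -c "
from cell import ctrl
print(ctrl.hand_in())"
```

```text
the job is handed in; nothing more can be done
None
```

I freed both jammed pairs in the ejector station with one full press of the pad, all five cups now stand upright in the trays of their size, and the job is handed in at about 78 s.

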